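# Release the wool winder's battery sled through the latch slot

### The job

Take the red-handled steel rod out of the tool stand and push it down through the slot in the top of the wool winder to find and press the latch tab hidden inside, gently, so that the orange battery sled springs out of the winder's front. The tab may be anywhere along the slot, so feel for the spot that gives and never lean hard on what does not. Then hang the rod upright in the stand again, fully home, and disturb nothing else.

Things in the scene. Friction and masses are not known exactly. Their poses are not given: they have to be found in the camera images.
- rod: The release rod: a round steel shaft 8 mm in diameter and 75 mm long with a ball-rounded tip, under a 28 mm collar 5 mm thick and a red round handle 22 mm in diameter reaching to 65 mm above the collar's underside; 70 g or so. Origin: centre of the collar's underside; z points up along the handle, the shaft points to -z. It hangs in one of the stand's three holes, collar resting on the stand's top.
- rod_tip (a point): The tip of the rod's shaft, 75 mm below rod along the rod's axis.
- stand: Fixed wooden tool stand, a block 54 x 180 x 85 mm (x, y, z), origin under its centre. Three square 12 mm holes on its centre line at y = -60, 0 and +60 mm; one holds the rod, the other two the awl and the needle tool, which have handles of the same size as the rod's and must stay.
- stand_hole0 (a point): A square 12 mm hole goes right through the stand; this point is the centre of its mouth, on the stand's top face (85 mm above the table).
- stand_hole1 (a point): A square 12 mm hole goes right through the stand; this point is the centre of its mouth, on the stand's top face (85 mm above the table).
- stand_hole2 (a point): A square 12 mm hole goes right through the stand; this point is the centre of its mouth, on the stand's top face (85 mm above the table).
- awl: Bystander in the stand: dark wooden handle with brass collar and shaft, same size as the rod. Origin as for the rod.
- needle_tool: Bystander in the stand: blue handle with grey metal shaft, same size as the rod. Origin as for the rod.
- winder: Fixed cordless wool winder: lilac housing 200 x 220 x 90 mm (x, y, z) with a cream top plate, origin under its centre, front to -x. On the rear of its top stand a wooden cone (at x = 55, y = 55 mm, 80 mm tall) and a low black knob (at x = 55, y = -60 mm). The orange sled is in its front face.
- slot (a point): Centre of the slot's mouth, on the winder's top face 90 mm above the table, 45 mm in front of the winder's centre; axes as the winder's. The slot runs along the winder's y: 80 mm long, 12 mm wide in its throat, with black sloped lips that widen the mouth to 20 mm over the top 4 mm. The top plate is 8 mm thick; below it the space is 28 mm wide.
- shelf (a point): Middle of the black shelf 35 mm below the slot's mouth, under the slot's whole length; rigid and brittle: 25 N from the rod breaks it. Let into it, level and equally black, is the latch tab: 16 mm long along the slot in an 18 mm gap, its centre up to 31 mm either side of this point, elsewhere every time; no reading tells where. It gives (see sled); the shelf does not.
- sled (a joint): The hidden tab starts to move at about 3 N, yields 1 mm per 0.25 N, lets the sled go at 8 to 10 mm, stops hard at 14 mm. Value: how far the orange battery sled stands out of the winder's front, in m: about 0 latched, 0.04 fully sprung out. A spring throws it out (3 to 4 N) towards the winder's -x as soon as the tab lets go; keep 50 mm in front of it clear.
- cup: Bystander: blue takeaway cup with navy lid, 86 mm wide, 125 mm tall; origin under its centre.
- jar: Bystander: jar with white lid, 64 mm wide, 90 mm tall; origin under its centre.
- tub: Bystander: clear round tub, 100 mm wide, 45 mm tall; origin under its centre.
- darning_egg: Bystander: wooden darning mushroom, 70 mm wide, 104 mm tall; origin under its centre.
- scissors: Bystander: scissors with black bows, lying flat, about 150 mm long; origin at the pivot.
- pencil: Bystander: white pencil, 165 mm long, lying; origin on its underside, midway.
There are look-alikes about, which are no part of the job. Leave any turquoise look-alike of the rod alone.

How it is judged:
By the outcome, as a careful person would: the job done as asked, in the order asked, and still so for the second after the job is handed in, with the robot touching nothing.
It also fails if it takes over 72 s, if anything falls off the work surface, if the arm or the gripper's body presses on something with over 40 N, if the wrist force passes 120 N, or if a joint passes its speed limit or range.

### The arm

A 6-joint arm with a two-finger parallel gripper is mounted at the origin on the work surface. World frame = base frame: x ahead of the robot, y to its left, z up, the work surface at z = 0. Lengths are in m, angles in rad, forces in N, time in s.
With the tool pointing down it reaches from about 0.425 to 0.95 m from the base axis. Payload 3.5 kg.
Tool frame: the origin (TCP) lies between the finger pads; the fingertips stand 11 mm ahead of it and the grasp point (between the pads) lies 8 mm behind it; y points along the fingers, x is the direction in which the jaws open and shut, and the axes are right-handed (so a half turn about y gives the same grasp; the last joint's range is limited). The gripper opens to 85 mm and grips with 20 to 120 N. Pads are 22 mm wide; open, the fingers measure 114 mm over their backs; the gripper's body (76 mm by 85 mm) begins 54 mm behind the grasp point. The pads swing forward as they close: fully open they stand 13 mm farther back than shut.
Start: joints at [1.167, 0.286, 1.577, -0, 1.279, -0.15], TCP at [0.169, 0.653, 0.242] pointing down, gripper open.
Joint ranges: [-2.77, 2.77], [-0.9, 2.22], [0.21, 2.48], [-1.53, 4.67], [0.24, 2.81], [-2.84, 2.84]. Speed limits (rad/s): [2.79, 2.79, 3.14, 3.14, 3.14, 3.14].

### API

Orientations are given as [roll, pitch, yaw] about the fixed x, y, z axes, in that order (R = Rz(yaw) Ry(pitch) Rx(roll)).
In Python, from workcell import r gives the robot as it stands.
- The arm moves only by the tool jog_arm, never from a script. Its argument "series" is a list of rows, each an object with "slide": the shift along the tool's x, y, z in cm, a list of three; "roll": the turn about the tool's y in degrees; "claw": the finger opening in cm, from 0 to 8.54. In form: [{"slide": [dx, dy, dz], "roll": roll, "claw": claw}, ...]. A call has 1 to 20 rows; each row shifts and turns the pose as measured when the row begins, along the tool's axes as they then stand; what a row does not reach is not made up. A row lasts 1/12 s, in which the tool goes at most 41.7 mm and 7.16 degrees, less where a joint would pass 70% of its speed; a pose out of reach is approached as far as the arm can. A call is refused whole if a number of a shift passes 4.17 or a number of a turn 7.16, either way. A call with a gripper value outside its range is refused whole. The fingers move at their own pace and stop on an object; "force" is the grip in N (left out, the last holds). Time passes only in rows, so rows that do not move let the fingers close. It gives the time, the measured TCP pose, the force and the opening at its end, in the units of the state.
- r.sense(): the state, without advancing time (a new reading comes with each control period).
- r.capture(name): name is "scene" or "top" or "wrist"; returns (picture, depth): 400x640x3 uint8, red, green, blue; 400x640 float32, m along the optical axis (not along the pixel's ray), 0 where there is no reading.
- r.camera_params(name): a dict with "mtx" (3x3 intrinsics, pixels), "R" (3x3) and "t" (3): a world point X has camera coordinates R X + t. Camera axes: x right, y down, z forward; pixel columns grow to the right and rows downward; lengths in m; the calibration is good to about 2 mm. A picture is of the moment at which its call begins: read the wrist's pose just before it. camera_params takes no time and is no camera call; for the wrist camera it gives the pose at the moment of the call.
- r.finish_job(): hands the job in, once; it reports no verdict.
The state is a dict: "time_s": time; "qpos": joint angles; "joint_velocities": joint speeds; "joint_torque": joint torques, N m; "ee_pos": TCP position; "ee_rot": TCP orientation; "wrist_force": force on the tool from outside, world axes, zero at the start; "torque": the same for the moment, N m; "opening": finger opening in m.
Only numpy, scipy, OpenCV 4.12 (cv2) and the standard library are available. Lean on these libraries where they do the work, as an engineer would, in place of code of your own. Each camera call takes 0.05 s, during which the arm holds its last target.

## Working session

There is one attempt and no reset: what is moved stays moved. The work goes in short steps, Python scripts to look and compute and a tool call to move; the robot and the scene stay as the last step left them, time stands still between calls to the robot, and variables do not carry over. Pictures are saved under pics/ and viewed, and the job is handed in when it is done.

Besides the shell and the picture viewer there is one more tool, called after "Call:" in YAML: its name, and indented under it one key for each argument. jog_arm: Moves the arm, as the interface text tells. Its arguments: {"type":"object","properties":{"series":{"type":"array","items":{"type":"object","properties":{"slide":{"type":"array","items":{"type":"number"}},"roll":{"type":"number"},"claw":{"type":"number"}}}},"force":{"type":"number"}},"required":["series"]}

```bash
mkdir -p pics; ls; cat > h.py <<'E'
from workcell import r
import numpy as np, cv2
def snap(n,f):
    c=r.camera_params(n); p,d=r.capture(n)
    cv2.imwrite('pics/%s.png'%f,p[:,:,::-1]); np.savez('pics/%s.npz'%f,p=p,d=d,**c); return p,d,c
def w(u,v,z,c):
    x=np.linalg.inv(c['mtx'])@np.array([u,v,1.])*z
    return c['R'].T@(x-c['t'])
def cloud(d,c):
    v,u=np.indices(d.shape); X=np.stack([u,v,np.ones_like(u)],-1)@np.linalg.inv(c['mtx']).T*d[...,None]
    return (X-c['t'])@c['R']
E
python3 - <<'E'
from h import *
print(r.sense())
snap('scene','s0');_,_,c=snap('top','t0');print(c)
E
```

```text
pics
{'time_s': 0.0, 'qpos': array([ 1.16697427e+00,  2.87198912e-01,  1.57819828e+00, -3.52679552e-05,
        1.27858419e+00, -1.50000845e-01]), 'joint_velocities': array([ 7.76783672e-04, -8.82110303e-04,  1.24602116e-05,  1.47427233e-03,
        3.00750492e-04, -1.02695036e-03]), 'joint_torque': array([ 9.59272038e-04, -4.05977225e+01, -2.92633402e+01,  7.53660014e-07,
        5.94314173e-03,  8.86444923e-06]), 'ee_pos': array([0.16922193, 0.65278511, 0.24091345]), 'ee_rot': array([-1.57047273,  0.00236695,  1.3169857 ]), 'wrist_force': array([ 0.58888085,  0.91392775, -0.72996579]), 'torque': array([-0.04442234,  0.05723602, -0.01161954]), 'opening': 0.08538856677054232}
{'mtx': array([[365.43711572,   0.        , 320.39078214],
       [  0.        , 365.43711572, 205.19770813],
       [  0.        ,   0.        ,   1.        ]]), 'R': array([[ 0.07521846, -0.99715196, -0.00549109],
       [-0.97260343, -0.07214974, -0.22099091],
       [ 0.21996534,  0.02196325, -0.97526041]]), 't': array([-0.0065807 ,  0.59857453,  0.85311657])}
```

View pics/s0.png

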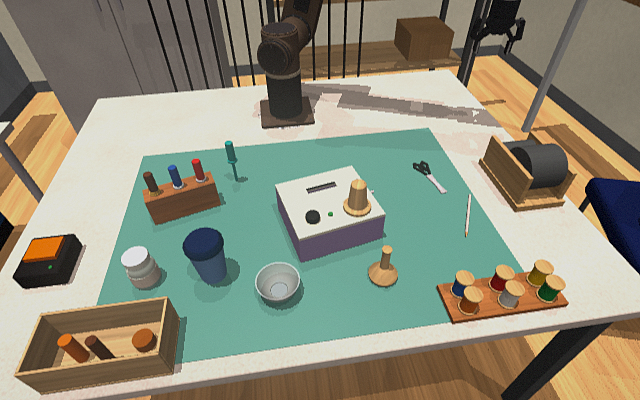

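View pics/t0.png

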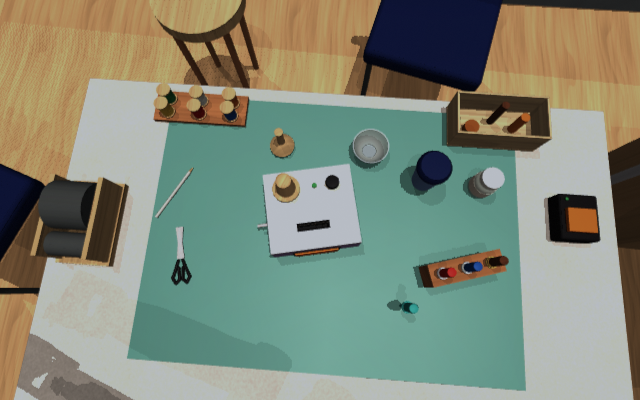

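```bash
python3 - <<'E'
from h import *
z=np.load('pics/t0.npz');p,d=z['p'],z['d'];P=cloud(d,z)
a=cv2.resize(p[235:325,380:530],None,fx=4,fy=4,interpolation=cv2.INTER_CUBIC)
b=cv2.resize(p[155:275,250:370],None,fx=3,fy=3,interpolation=cv2.INTER_CUBIC)
im=np.zeros((730,600,3),np.uint8);im[:360]=a;im[365:725,:360]=b
cv2.imwrite('pics/crop0.png',cv2.resize(im,(493,600))[:,:,::-1])
for n,u,v in [('rod',450,272),('blue',474,267),('awl',500,261),('turq',410,308),('slot',313,226),('cone',284,182),('knob',332,182),('winder c',310,210)]:
    print(n,P[v,u])
m=(P[...,2]>.078)&(P[...,2]<.089)
def rect(msk,nm):
    q=P[msk][:,:2].astype(np.float32);print(nm,len(q),cv2.minAreaRect(q))
mm=np.zeros_like(m);mm[240:300,415:515]=1;rect(m&mm,'standtop')
m2=(P[...,2]>.084)&(P[...,2]<.096);mm=np.zeros_like(m);mm[155:265,255:365]=1;rect(m2&mm,'windtop')
E
```

```text
rod [ 0.45007865 -0.25794003  0.15040572]
blue [ 0.46500428 -0.31108594  0.14866698]
awl [ 0.48251508 -0.36881489  0.14774074]
turq [ 0.3669886  -0.17548366  0.13710739]
slot [0.54542063 0.05295606 0.05328302]
cone [0.62251661 0.12229169 0.16722372]
knob [0.64829089 0.01331051 0.10714153]
winder c [0.57857008 0.06208177 0.08874635]
standtop 1265 ((0.46737217903137207, -0.3196074962615967), (0.053973179310560226, 0.18163812160491943), 16.68450355529785)
windtop 6224 ((0.5847843885421753, 0.06080584228038788), (0.20082901418209076, 0.22044873237609863), 11.927654266357422)
```

View pics/crop0.png

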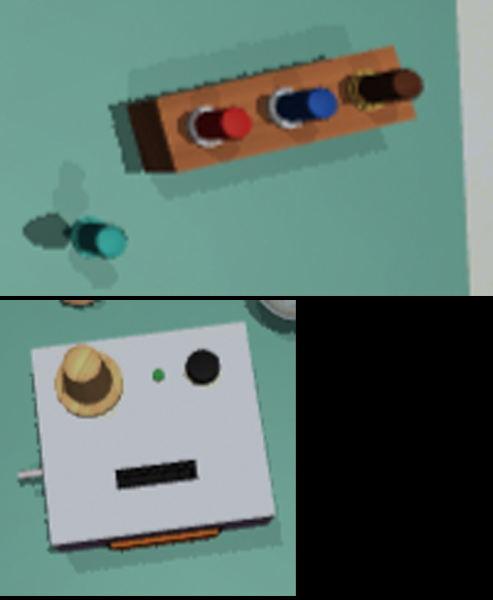

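Candidates: red-handled rod in stand (447,272); blue needle tool (472,268); dark awl (498,262); turquoise look-alike (410,308). There are also orange and brown items in the box (~(515,122)) and a red spool (~(197,108)). I choose the red handle at (447,272), in the stand; the close crop confirms red. I'll fly over the winder first for a close look.

Call:
jog_arm:
  series:
    - {"slide":[-2.5,-0.3,-2.3]}
    - {"slide":[-2.5,-0.3,-2.3]}
    - {"slide":[-2.5,-0.3,-2.3]}
    - {"slide":[-2.5,-0.3,-2.3]}
    - {"slide":[-2.5,-0.3,-2.3]}
    - {"slide":[-2.5,-0.3,-2.3]}
    - {"slide":[-2.5,-0.3,-2.3]}
    - {"slide":[-2.5,-0.3,-2.3]}
    - {"slide":[-2.5,-0.3,-2.3]}
    - {"slide":[-2.5,-0.3,-2.3]}
    - {"slide":[-2.5,-0.3,-2.3]}
    - {"slide":[-2.5,-0.3,-2.3]}
    - {"slide":[-2.5,-0.3,-2.3]}
    - {"slide":[-2.5,-0.3,-2.3]}
    - {"slide":[-2.5,-0.3,-2.3]}
    - {"slide":[-2.5,-0.3,-2.3]}
    - {"slide":[-2.5,-0.3,-2.3]}
    - {"slide":[-2.5,-0.3,-2.3]}
    - {"slide":[-2.5,-0.3,-2.3]}
    - {"slide":[0,0,0]}

```text
schema error: expected keys slide, roll, claw
```

Call:
jog_arm:
  series:
    - {"slide":[-2.5,-0.3,-2.3],"roll":0,"claw":8.5}
    - {"slide":[-2.5,-0.3,-2.3],"roll":0,"claw":8.5}
    - {"slide":[-2.5,-0.3,-2.3],"roll":0,"claw":8.5}
    - {"slide":[-2.5,-0.3,-2.3],"roll":0,"claw":8.5}
    - {"slide":[-2.5,-0.3,-2.3],"roll":0,"claw":8.5}
    - {"slide":[-2.5,-0.3,-2.3],"roll":0,"claw":8.5}
    - {"slide":[-2.5,-0.3,-2.3],"roll":0,"claw":8.5}
    - {"slide":[-2.5,-0.3,-2.3],"roll":0,"claw":8.5}
    - {"slide":[-2.5,-0.3,-2.3],"roll":0,"claw":8.5}
    - {"slide":[-2.5,-0.3,-2.3],"roll":0,"claw":8.5}
    - {"slide":[-2.5,-0.3,-2.3],"roll":0,"claw":8.5}
    - {"slide":[-2.5,-0.3,-2.3],"roll":0,"claw":8.5}
    - {"slide":[-2.5,-0.3,-2.3],"roll":0,"claw":8.5}
    - {"slide":[-2.5,-0.3,-2.3],"roll":0,"claw":8.5}
    - {"slide":[-2.5,-0.3,-2.3],"roll":0,"claw":8.5}
    - {"slide":[-2.5,-0.3,-2.3],"roll":0,"claw":8.5}

```text
time_s: 1.43
ee_pos: [0.4285, 0.1545, 0.2814]
ee_rot: [-1.562, 0.015, 1.331]
wrist_force: [0.9, 0.1, -0.1]
opening: 0.085
```

```bash
python3 - <<'E'
from h import *
print(r.sense()['ee_pos'])
p,d,c=snap('wrist','w0');print(c)
print(r.sense()['ee_pos'],r.sense()['wrist_force'])
E
```

```text
[0.42852613 0.15445545 0.28140675]
{'mtx': array([[275.90599395,   0.        , 320.30310767],
       [  0.        , 275.90599395, 199.9849513 ],
       [  0.        ,   0.        ,   1.        ]]), 'R': array([[ 0.23822485,  0.97110349, -0.01438489],
       [ 0.94072096, -0.22703894,  0.2519869 ],
       [ 0.24143943, -0.0735617 , -0.96762373]]), 't': array([-0.24715368, -0.40886259,  0.32320217])}
[0.43150926 0.14994446 0.28217225] [ 2.6115382  -2.85086799  0.27376756]
```

View pics/w0.png

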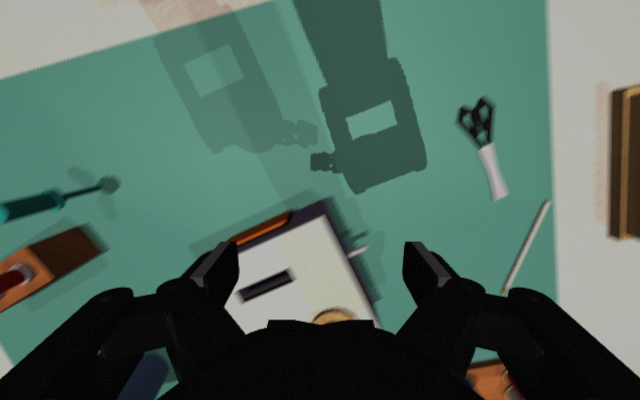

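```bash
python3 - <<'E'
from h import *
p,d,c=snap('wrist','w1');print(r.sense()['ee_pos'],r.sense()['ee_rot'],-c['R'].T@c['t'])
P=cloud(d,c)
cv2.imwrite('pics/w1c.png',cv2.resize(p[180:340,200:400],None,fx=3.5,fy=3.5,interpolation=cv2.INTER_CUBIC)[:,:,::-1])
# dark slot on top plane z=.09: intersect rays
g=p.astype(int).sum(2)
v,u=np.indices(g.shape)
ray=np.stack([u,v,np.ones_like(u)],-1)@np.linalg.inv(c['mtx']).T@c['R']; o=-c['R'].T@c['t']
s=(.09-o[2])/ray[...,2];Q=o+ray*s[...,None]
m=(g<170)&(np.hypot(Q[...,0]-.541,Q[...,1]-.0515)<.055)
n,l,st,ce=cv2.connectedComponentsWithStats(m.astype(np.uint8))
for i in range(1,n):
    if st[i,4]>60: print(st[i],cv2.minAreaRect(Q[l==i][:,:2].astype(np.float32)))
E
```

```text
[0.43018012 0.1525329  0.28183599] [-1.56406733  0.01605092  1.32410474] [0.36810406 0.16731126 0.41270355]
[230 257   9  33 185] ((0.5189788341522217, 0.0070383246056735516), (0.010519487783312798, 0.0474366694688797), 71.13394927978516)
[243 263  58  34 737] ((0.5395475625991821, 0.051932334899902344), (0.0185675248503685, 0.0774746909737587), 11.870535850524902)
```

View pics/w1c.png

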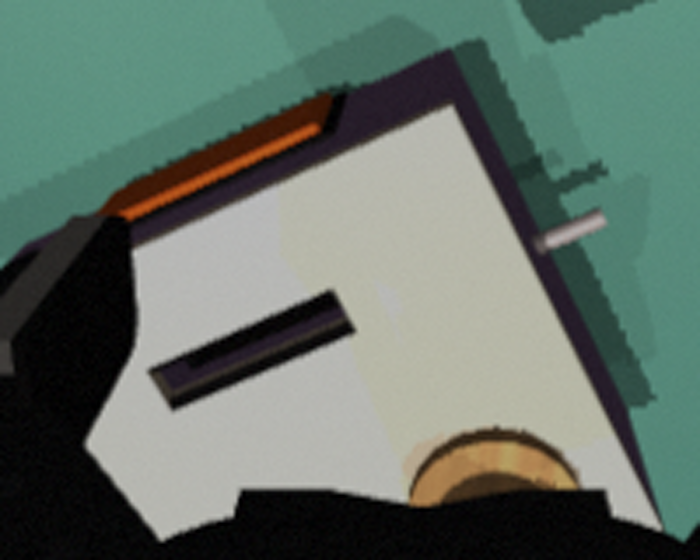

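Call:
jog_arm:
  series:
    - {"slide":[0,0,0],"roll":7,"claw":8.5}
    - {"slide":[0,0,0],"roll":7,"claw":8.5}
    - {"slide":[0,0,0],"roll":7,"claw":8.5}
    - {"slide":[0,0,0],"roll":7,"claw":8.5}
    - {"slide":[0,0,0],"roll":7,"claw":8.5}
    - {"slide":[0,0,0],"roll":7,"claw":8.5}
    - {"slide":[0,0,0],"roll":7,"claw":8.5}
    - {"slide":[0,0,0],"roll":7,"claw":8.5}
    - {"slide":[0,0,0],"roll":3,"claw":8.5}
    - {"slide":[0,0,0],"roll":0,"claw":8.5}

```text
time_s: 2.37
ee_pos: [0.4249, 0.1562, 0.2762]
ee_rot: [-1.576, 0.025, 0.268]
wrist_force: [0.2, 0.5, 0.3]
opening: 0.085
```

Call:
jog_arm:
  series:
    - {"slide":[-0.62,0,-2.93],"roll":0,"claw":8.5}
    - {"slide":[-0.62,0,-2.93],"roll":0,"claw":8.5}
    - {"slide":[-0.62,0,-2.93],"roll":0,"claw":8.5}
    - {"slide":[-0.62,0,-2.93],"roll":0,"claw":8.5}
    - {"slide":[-0.62,0,-2.93],"roll":0,"claw":8.5}
    - {"slide":[-0.62,0,-2.93],"roll":0,"claw":8.5}
    - {"slide":[-0.62,0,-2.93],"roll":0,"claw":8.5}
    - {"slide":[-0.62,0,-2.93],"roll":0,"claw":8.5}
    - {"slide":[-0.62,0,-2.93],"roll":0,"claw":8.5}
    - {"slide":[-0.62,0,-2.93],"roll":0,"claw":8.5}
    - {"slide":[-0.62,0,-2.93],"roll":0,"claw":8.5}
    - {"slide":[-0.62,0,-2.93],"roll":0,"claw":8.5}
    - {"slide":[0,0,0],"roll":0,"claw":8.5}
    - {"slide":[0,0,0],"roll":0,"claw":8.5}

```text
time_s: 3.53
ee_pos: [0.45, -0.2077, 0.2733]
ee_rot: [-1.566, 0.028, 0.307]
wrist_force: [0.0, 0.4, -0.3]
opening: 0.0851
```

```bash
python3 - <<'E'
from h import *
p,d,c=snap('wrist','w2');s=r.sense();print(s['ee_pos'],s['ee_rot'],s['qpos'],-c['R'].T@c['t'])
E
```

```text
[ 0.44995499 -0.20747907  0.27320319] [-1.56694499  0.02830278  0.30803836] [-0.6270753  -0.12850791  1.96141251 -0.02110162  1.32864618 -0.92979456] [ 0.43287974 -0.14546039  0.40377224]
```

View pics/w2.png

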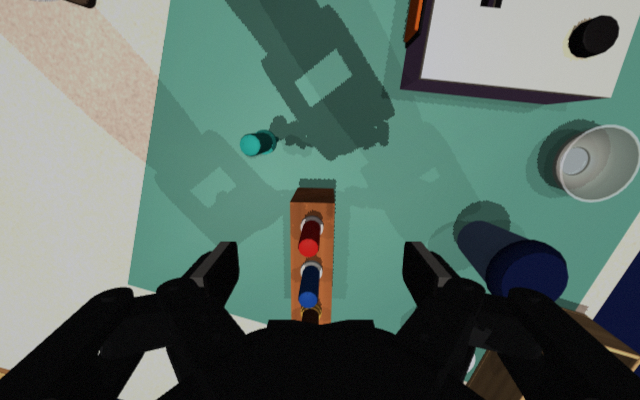

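```bash
cat >> h.py <<'E'
def redrod(p,d,c,box=None):
    hsv=cv2.cvtColor(p,cv2.COLOR_RGB2HSV); P=cloud(d,c)
    m=((hsv[...,0]<6)|(hsv[...,0]>174))&(hsv[...,1]>140)&(hsv[...,2]>50)
    if box: 
        k=np.zeros_like(m);k[box[1]:box[3],box[0]:box[2]]=1;m&=k
    return m,P
E
python3 - <<'E'
from h import *
z=np.load('pics/w2.npz');p,d=z['p'],z['d']
m,P=redrod(p,d,z,(280,200,340,280))
q=P[m];print(len(q),q[:,2].max())
t=q[q[:,2]>q[:,2].max()-.006];print('top',t.mean(0),cv2.minEnclosingCircle(t[:,:2].astype(np.float32)),len(t))
st=(P[...,2]>.079)&(P[...,2]<.09);k=np.zeros_like(m);k[180:330,285:340]=1
print(cv2.minAreaRect(P[st&k][:,:2].astype(np.float32)))
E
```

```text
587 0.4037722431460258
top [ 0.43287974 -0.14546039  0.40377224] ((0.4328797459602356, -0.14546038210391998), 9.999999747378752e-05) 4
((0.4657509922981262, -0.31566259264945984), (0.05401225760579109, 0.1721448004245758), 16.519054412841797)
```

```bash
python3 - <<'E'
from h import *
z=np.load('pics/w2.npz');p,d=z['p'],z['d']
m,P=redrod(p,d,z,(280,200,340,280)); q=P[m&(d>0.1)]
zt=np.percentile(q[:,2],98);t=q[abs(q[:,2]-zt)<.004];print(zt,t.mean(0),cv2.minEnclosingCircle(t[:,:2].astype(np.float32)),len(t))
s=r.sense();yaw=s['ee_rot'][2];T=np.array([.450,-.262]);D=T-s['ee_pos'][:2]
print(D@[np.cos(yaw),np.sin(yaw)],D@[-np.sin(yaw),np.cos(yaw)])
E
```

```text
0.1494291293382105 [ 0.44974301 -0.26121697  0.14810423] ((0.4496442973613739, -0.26156163215637207), 0.010638690553605556) 304
-0.016487299844204936 -0.051968281085085354
```

Call:
jog_arm:
  series:
    - {"slide":[-0.55,0,-1.73],"roll":0,"claw":8.5}
    - {"slide":[-0.55,0,-1.73],"roll":0,"claw":8.5}
    - {"slide":[-0.55,0,-1.73],"roll":0,"claw":8.5}
    - {"slide":[0,2.5,0],"roll":0,"claw":8.5}
    - {"slide":[0,2.5,0],"roll":0,"claw":8.5}
    - {"slide":[0,2.5,0],"roll":0,"claw":8.5}
    - {"slide":[0,2,0],"roll":0,"claw":8.5}
    - {"slide":[0,0,0],"roll":0,"claw":8.5}
    - {"slide":[0,0,0],"roll":0,"claw":8.5}

```text
time_s: 4.33
ee_pos: [0.4506, -0.2512, 0.177]
ee_rot: [-1.567, 0.024, 0.33]
wrist_force: [-0.2, 0.5, 0.4]
opening: 0.0849
```

```bash
cat > rel.py <<'E'
from h import *
import sys
from scipy.spatial.transform import Rotation as Ro
def rel(T):
    s=r.sense();R=Ro.from_euler('xyz',s['ee_rot']).as_matrix()
    print('pos',s['ee_pos'].round(4),'rot',s['ee_rot'].round(3),'F',s['wrist_force'].round(2),'t',s['time_s'],'open',s['opening'])
    print('slide cm',(R.T@(np.array(T)-s['ee_pos'])*100).round(2))
if __name__=='__main__': rel([float(a) for a in sys.argv[1:4]])
E
python3 rel.py .45 -.262 .114; python3 -c "
from h import *
snap('wrist','w3')"
```

```text
pos [ 0.4506 -0.2512  0.177 ] rot [-1.567  0.024  0.33 ] F [-0.24  0.47  0.37] t 4.3333 open 0.08487151841080041
slide cm [-0.26  6.31 -1.03]
```

View pics/w3.png

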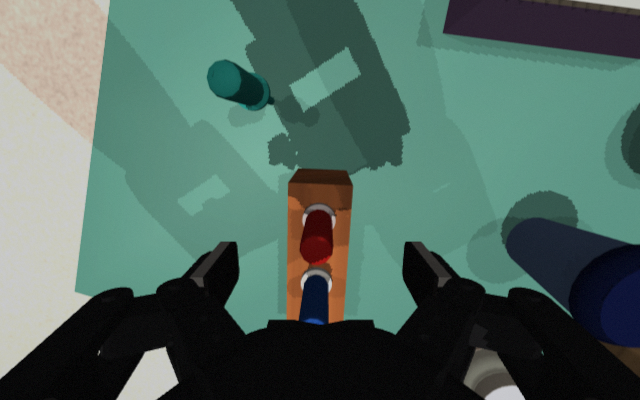

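The red handle at (318,235) is centred between the pads, with the blue tool at (315,300). I'll correct laterally and descend.

Call:
jog_arm:
  series:
    - {"slide":[-0.15,0,-0.6],"roll":1,"claw":8.5}
    - {"slide":[-0.1,0,-0.45],"roll":1,"claw":8.5}
    - {"slide":[0,0,0],"roll":0,"claw":8.5}
    - {"slide":[0,1.5,0],"roll":0,"claw":8.5}
    - {"slide":[0,1.5,0],"roll":0,"claw":8.5}
    - {"slide":[0,1.5,0],"roll":0,"claw":8.5}
    - {"slide":[0,1.5,0],"roll":0,"claw":8.5}
    - {"slide":[0,0.5,0],"roll":0,"claw":8.5}
    - {"slide":[0,0,0],"roll":0,"claw":8.5}
    - {"slide":[0,0,0],"roll":0,"claw":8.5}

```text
time_s: 5.22
ee_pos: [0.4581, -0.2694, 0.1245]
ee_rot: [-1.589, 0.01, 0.291]
wrist_force: [-0.1, 0.9, 0.0]
opening: 0.0849
```

```bash
python3 rel.py .45 -.262 .114
```

```text
pos [ 0.4581 -0.2694  0.1245] rot [-1.589  0.01   0.291] F [-0.09  0.9   0.01] t 5.2167 open 0.08491538981229493
slide cm [-0.55  1.03  0.97]
```

Call:
jog_arm:
  series:
    - {"slide":[-0.5,0.3,0.9],"roll":0,"claw":8.5}
    - {"slide":[0,0,0],"roll":0,"claw":8.5}
    - {"slide":[0,0,0],"roll":0,"claw":8.5}

```text
time_s: 5.47
ee_pos: [0.4514, -0.263, 0.1241]
ee_rot: [-1.593, 0.008, 0.291]
wrist_force: [0.1, -0.0, 0.7]
opening: 0.085
```

```bash
python3 rel.py .45 -.262 .114
```

```text
pos [ 0.4514 -0.263   0.1241] rot [-1.593  0.008  0.291] F [ 0.09 -0.02  0.68] t 5.4667 open 0.08504700260081338
slide cm [-0.1   1.01  0.16]
```

Call:
jog_arm:
  series:
    - {"slide":[-0.1,0.6,0.15],"roll":0,"claw":8.5}
    - {"slide":[0,0.5,0],"roll":0,"claw":8.5}
    - {"slide":[0,0,0],"roll":0,"claw":8.5}
    - {"slide":[0,0,0],"roll":0,"claw":8.5}

```text
time_s: 5.8
ee_pos: [0.4504, -0.2622, 0.1137]
ee_rot: [-1.596, 0.006, 0.291]
wrist_force: [0.1, -0.2, 0.2]
opening: 0.085
```

```bash
python3 rel.py .45 -.262 .114
```

```text
pos [ 0.4504 -0.2622  0.1137] rot [-1.596  0.006  0.291] F [ 0.13 -0.16  0.16] t 5.8 open 0.08501802230661816
slide cm [-0.03 -0.03  0.03]
```

Call:
jog_arm:
  force: 45
  series:
    - {"slide":[0,0,0],"roll":0,"claw":5}
    - {"slide":[0,0,0],"roll":0,"claw":3}
    - {"slide":[0,0,0],"roll":0,"claw":1.5}
    - {"slide":[0,0,0],"roll":0,"claw":1.5}
    - {"slide":[0,0,0],"roll":0,"claw":1.5}
    - {"slide":[0,0,0],"roll":0,"claw":1.5}
    - {"slide":[0,0,0],"roll":0,"claw":1.5}
    - {"slide":[0,0,0],"roll":0,"claw":1.5}

```text
time_s: 6.47
ee_pos: [0.4507, -0.2625, 0.1137]
ee_rot: [-1.596, 0.006, 0.291]
wrist_force: [0.4, -0.7, -0.8]
opening: 0.0207
```

```bash
python3 rel.py .4507 -.2625 .1437
```

```text
pos [ 0.4507 -0.2625  0.1137] rot [-1.596  0.006  0.291] F [ 0.42 -0.66 -0.76] t 6.4667 open 0.020730788389385357
slide cm [-0.02 -3.   -0.08]
```

Call:
jog_arm:
  series:
    - {"slide":[0,-1,-0.02],"roll":0,"claw":1.5}
    - {"slide":[0,-1,-0.03],"roll":0,"claw":1.5}
    - {"slide":[0,-1,-0.03],"roll":0,"claw":1.5}
    - {"slide":[0,0,0],"roll":0,"claw":1.5}

```text
time_s: 6.8
ee_pos: [0.4505, -0.2622, 0.1461]
ee_rot: [-1.595, 0.007, 0.291]
wrist_force: [0.3, -0.6, -0.4]
opening: 0.0211
```

```bash
python3 rel.py .4507 -.2625 .1737
```

```text
pos [ 0.4505 -0.2622  0.1461] rot [-1.595  0.007  0.291] F [ 0.31 -0.61 -0.4 ] t 6.8 open 0.021059882560811156
slide cm [-0.01 -2.76 -0.1 ]
```

Call:
jog_arm:
  series:
    - {"slide":[0,-1,-0.03],"roll":0,"claw":1.5}
    - {"slide":[0,-1,-0.03],"roll":0,"claw":1.5}
    - {"slide":[0,-1,-0.03],"roll":0,"claw":1.5}
    - {"slide":[0,-1,-0.03],"roll":0,"claw":1.5}
    - {"slide":[0,-1,-0.03],"roll":0,"claw":1.5}
    - {"slide":[0,-1,-0.03],"roll":0,"claw":1.5}
    - {"slide":[0,-1,-0.03],"roll":0,"claw":1.5}
    - {"slide":[0,-1,-0.03],"roll":0,"claw":1.5}
    - {"slide":[0,-1,-0.03],"roll":0,"claw":1.5}
    - {"slide":[0,0,0],"roll":0,"claw":1.5}
    - {"slide":[0,0,0],"roll":0,"claw":1.5}

```text
time_s: 7.72
ee_pos: [0.452, -0.263, 0.2498]
ee_rot: [-1.6, 0.003, 0.291]
wrist_force: [0.6, -0.3, -1.3]
opening: 0.021
```

```bash
python3 rel.py .54 .0518 .235; python3 -c "
from h import *
snap('wrist','w4');snap('scene','s4')"
```

```text
pos [ 0.452  -0.263   0.2498] rot [-1.6    0.003  0.291] F [ 0.57 -0.26 -1.33] t 7.7167 open 0.02100118496213399
slide cm [17.48  0.62 27.66]
```

View pics/w4.png

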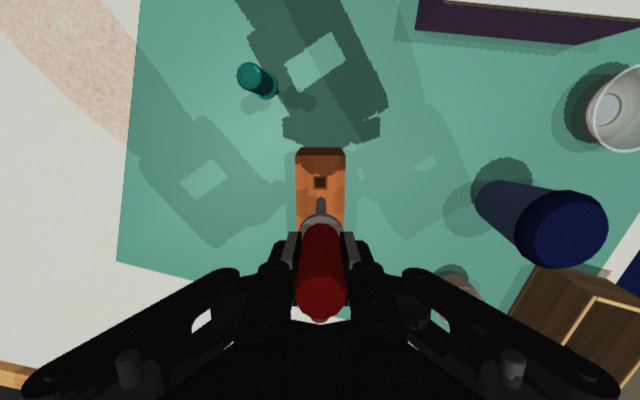

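View pics/s4.png

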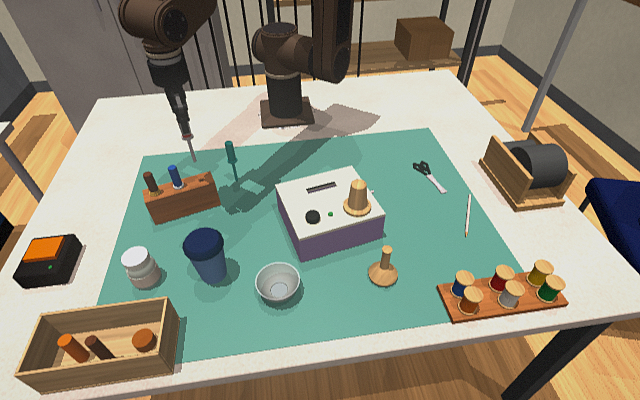

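Call:
jog_arm:
  series:
    - {"slide":[1.75,0.05,2.77],"roll":0,"claw":1.5}
    - {"slide":[1.75,0.05,2.77],"roll":0,"claw":1.5}
    - {"slide":[1.75,0.05,2.77],"roll":0,"claw":1.5}
    - {"slide":[1.75,0.05,2.77],"roll":0,"claw":1.5}
    - {"slide":[1.75,0.05,2.77],"roll":0,"claw":1.5}
    - {"slide":[1.75,0.05,2.77],"roll":0,"claw":1.5}
    - {"slide":[1.75,0.05,2.77],"roll":0,"claw":1.5}
    - {"slide":[1.75,0.05,2.77],"roll":0,"claw":1.5}
    - {"slide":[1,0,1.5],"roll":0,"claw":1.5}
    - {"slide":[0,0,0],"roll":0,"claw":1.5}
    - {"slide":[0,0,0],"roll":0,"claw":1.5}

```text
time_s: 8.73
ee_pos: [0.5263, 0.018, 0.2265]
ee_rot: [-1.59, 0.019, 0.286]
wrist_force: [-0.6, -0.9, -1.1]
opening: 0.0208
```

```bash
python3 rel.py .54 .0518 .235; python3 -c "
from h import *
snap('wrist','w5')"
```

```text
pos [0.5263 0.018  0.2265] rot [-1.59   0.019  0.286] F [-0.58 -0.87 -1.05] t 8.7333 open 0.02079661258094421
slide cm [ 2.25 -0.95  2.84]
```

View pics/w5.png

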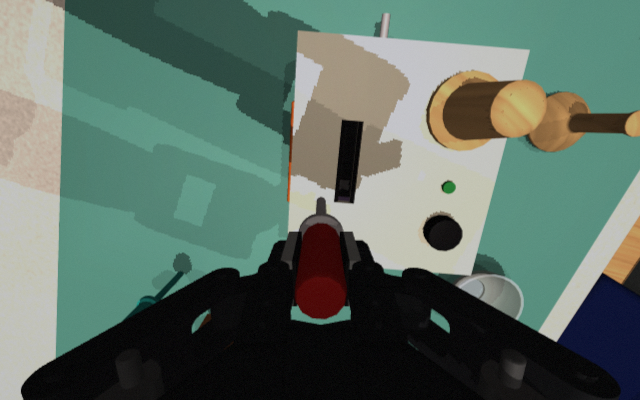

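Call:
jog_arm:
  series:
    - {"slide":[1.1,-0.3,1.4],"roll":2.2,"claw":1.5}
    - {"slide":[1.1,0,1.4],"roll":2.2,"claw":1.5}
    - {"slide":[0,0,0],"roll":0,"claw":1.5}
    - {"slide":[0,0,0],"roll":0,"claw":1.5}

```text
time_s: 9.12
ee_pos: [0.5392, 0.0462, 0.2268]
ee_rot: [-1.593, 0.021, 0.199]
wrist_force: [-0.7, 0.2, -1.6]
opening: 0.0209
```

```bash
python3 rel.py .54 .0518 .2; python3 - <<'E'
from h import *
p,d,c=snap('wrist','w6')
cv2.imwrite('pics/w6c.png',cv2.resize(p[100:260,240:440],None,fx=3.5,fy=3.5,interpolation=cv2.INTER_CUBIC)[:,:,::-1])
P=cloud(d,c)
for v in range(180,222,2): print(v,[ (u,P[v,u].round(3).tolist()) for u in (316,320,324)])
E
```

```text
pos [0.5392 0.0462 0.2268] rot [-1.593  0.021  0.199] F [-0.69  0.19 -1.56] t 9.1167 open 0.02089607289056545
slide cm [0.25 2.66 0.59]
180 [(316, [0.529, 0.055, 0.09]), (320, [0.533, 0.055, 0.085]), (324, [0.538, 0.049, 0.053])]
182 [(316, [0.53, 0.053, 0.088]), (320, [0.534, 0.053, 0.086]), (324, [0.539, 0.047, 0.053])]
184 [(316, [0.53, 0.051, 0.088]), (320, [0.534, 0.051, 0.085]), (324, [0.539, 0.045, 0.054])]
186 [(316, [0.53, 0.049, 0.089]), (320, [0.534, 0.049, 0.086]), (324, [0.54, 0.042, 0.054])]
188 [(316, [0.531, 0.047, 0.088]), (320, [0.535, 0.047, 0.084]), (324, [0.54, 0.04, 0.053])]
190 [(316, [0.531, 0.045, 0.088]), (320, [0.535, 0.045, 0.085]), (324, [0.541, 0.038, 0.054])]
192 [(316, [0.532, 0.043, 0.089]), (320, [0.536, 0.043, 0.086]), (324, [0.541, 0.035, 0.053])]
194 [(316, [0.532, 0.041, 0.089]), (320, [0.536, 0.04, 0.084]), (324, [0.541, 0.033, 0.055])]
196 [(316, [0.532, 0.039, 0.089]), (320, [0.536, 0.039, 0.085]), (324, [0.542, 0.031, 0.053])]
198 [(316, [0.533, 0.037, 0.088]), (320, [0.535, 0.05, 0.132]), (324, [0.539, 0.049, 0.128])]
200 [(316, [0.533, 0.03
[... 305 characters left out ...]
, 0.05, 0.153]), (324, [0.539, 0.049, 0.151])]
208 [(316, [0.533, 0.046, 0.149]), (320, [0.536, 0.05, 0.16]), (324, [0.539, 0.05, 0.157])]
210 [(316, [0.533, 0.047, 0.157]), (320, [0.536, 0.05, 0.164]), (324, [0.539, 0.049, 0.161])]
212 [(316, [0.533, 0.047, 0.161]), (320, [0.536, 0.05, 0.167]), (324, [0.539, 0.05, 0.166])]
214 [(316, [0.533, 0.058, 0.199]), (320, [0.535, 0.059, 0.2]), (324, [0.537, 0.06, 0.2])]
216 [(316, [0.533, 0.058, 0.201]), (320, [0.535, 0.059, 0.203]), (324, [0.537, 0.059, 0.202])]
218 [(316, [0.533, 0.057, 0.202]), (320, [0.535, 0.057, 0.202]), (324, [0.538, 0.058, 0.201])]
220 [(316, [0.533, 0.056, 0.202]), (320, [0.535, 0.057, 0.203]), (324, [0.538, 0.057, 0.203])]
```

View pics/w6c.png

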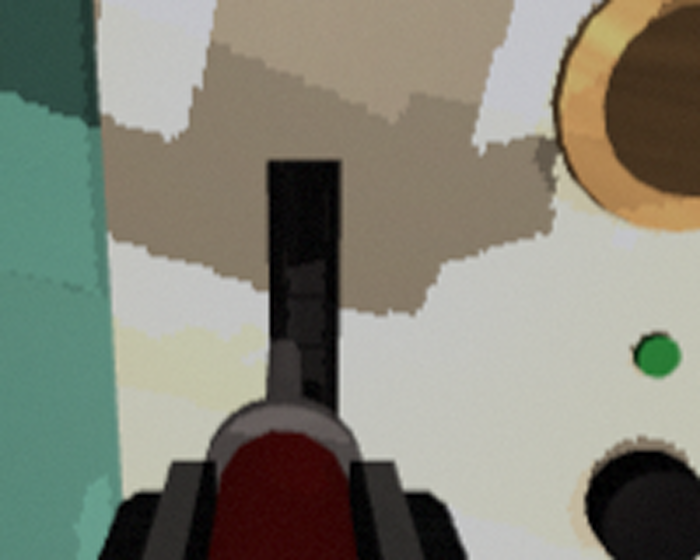

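```bash
python3 - <<'E'
from h import *
z=np.load('pics/w6.npz');c=z
o=-c['R'].T@c['t']
def pl(u,v,h=.09):
    q=c['R'].T@np.linalg.inv(c['mtx'])@np.array([u,v,1.]);return o+q*(h-o[2])/q[2]
for u,v in [(316.6,146),(337,146),(316.8,180),(336.6,180),(336.6,208)]: print(u,v,pl(u,v).round(4))
t=np.array([np.cos(.208),np.sin(.208)]);n=np.array([-t[1],t[0]])
m=(pl(316.7,166)+pl(337,166))/2; print('across from slot est',(m[:2]-[.54,.0518])@t, 'end along',(pl(327,146)[:2]-[.54,.0518])@n)
E
```

```text
316.6 146 [0.5234 0.0876 0.09  ]
337 146 [0.5424 0.0914 0.09  ]
316.8 180 [0.53   0.0553 0.09  ]
336.6 180 [0.549  0.0593 0.09  ]
336.6 208 [0.5552 0.0311 0.09  ]
across from slot est 0.0008507456839214907 end along 0.03836563351003233
```

Call:
jog_arm:
  series:
    - {"slide":[0.49,0,0.4],"roll":-0.5,"claw":1.5}
    - {"slide":[0,0,0],"roll":0,"claw":1.5}
    - {"slide":[0,0,0],"roll":0,"claw":1.5}

```text
time_s: 9.42
ee_pos: [0.5428, 0.0483, 0.2263]
ee_rot: [-1.593, 0.022, 0.206]
wrist_force: [-0.4, -0.2, -0.5]
opening: 0.0212
```

```bash
python3 rel.py .5431 .051 .19; python3 - <<'E'
from h import *
p,d,c=snap('wrist','w7')
cv2.imwrite('pics/w7c.png',cv2.resize(p[100:260,240:440],None,fx=3.5,fy=3.5,interpolation=cv2.INTER_CUBIC)[:,:,::-1])
E
```

```text
pos [0.5428 0.0483 0.2263] rot [-1.593  0.022  0.206] F [-0.39 -0.17 -0.47] t 9.4167 open 0.021193070120326413
slide cm [0.16 3.62 0.34]
```

View pics/w7c.png

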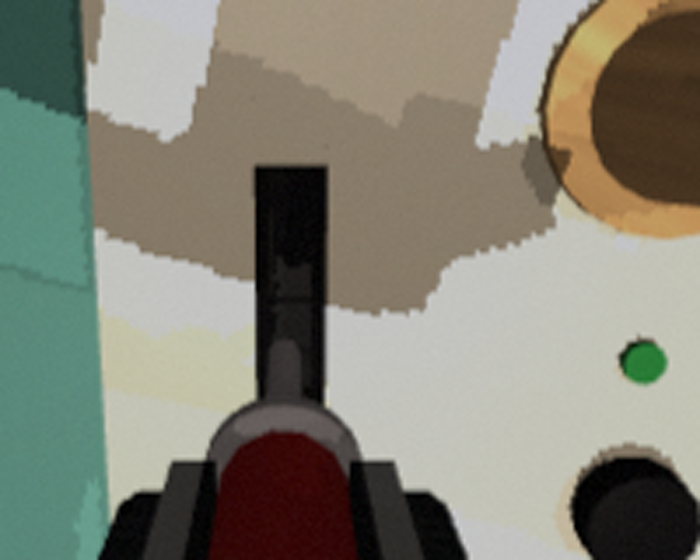

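Call:
jog_arm:
  series:
    - {"slide":[0.15,0,0.2],"roll":0,"claw":1.5}
    - {"slide":[0,0.7,0],"roll":0,"claw":1.5}
    - {"slide":[0,0.7,0],"roll":0,"claw":1.5}
    - {"slide":[0,0.7,0],"roll":0,"claw":1.5}
    - {"slide":[0,0,0],"roll":0,"claw":1.5}
    - {"slide":[0,0,0],"roll":0,"claw":1.5}

```text
time_s: 9.97
ee_pos: [0.5431, 0.0495, 0.2025]
ee_rot: [-1.593, 0.023, 0.205]
wrist_force: [0.2, -0.2, -1.7]
opening: 0.021
```

```bash
python3 rel.py .5431 .051 .19; python3 - <<'E'
from h import *
p,d,c=snap('wrist','w8')
cv2.imwrite('pics/w8c.png',cv2.resize(p[100:260,240:440],None,fx=3.5,fy=3.5,interpolation=cv2.INTER_CUBIC)[:,:,::-1])
E
```

```text
pos [0.5431 0.0495 0.2025] rot [-1.593  0.023  0.205] F [ 0.16 -0.19 -1.69] t 9.9667 open 0.02103496227717173
slide cm [0.06 1.25 0.18]
```

View pics/w8c.png

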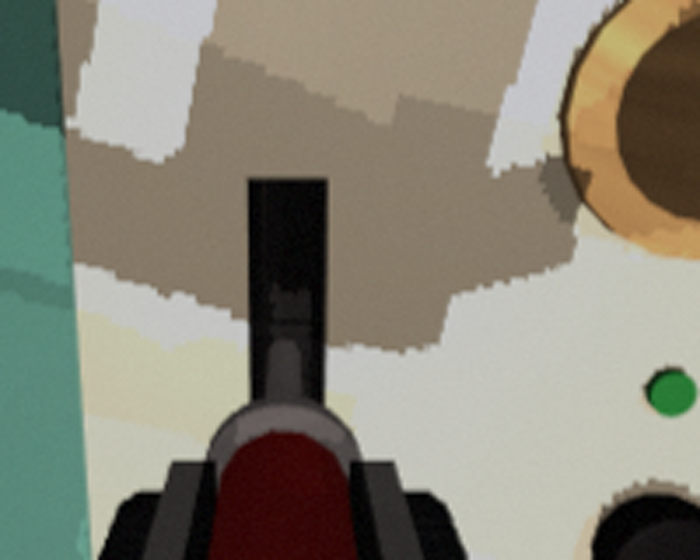

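Call:
jog_arm:
  series:
    - {"slide":[0.02,0.7,0.02],"roll":0,"claw":1.5}
    - {"slide":[0.02,0.7,0.02],"roll":0,"claw":1.5}
    - {"slide":[0,0,0],"roll":0,"claw":1.5}

```text
time_s: 10.27
ee_pos: [0.5431, 0.0497, 0.1874]
ee_rot: [-1.593, 0.023, 0.205]
wrist_force: [0.3, -0.2, -0.4]
opening: 0.0209
```

```bash
python3 rel.py .5435 .05 .159
```

```text
pos [0.5431 0.0497 0.1874] rot [-1.593  0.023  0.205] F [ 0.27 -0.16 -0.39] t 10.2667 open 0.020869576509619084
slide cm [0.11 2.83 0.09]
```

Call:
jog_arm:
  series:
    - {"slide":[0.02,0.6,0.02],"roll":0,"claw":1.5}
    - {"slide":[0.02,0.6,0.02],"roll":0,"claw":1.5}
    - {"slide":[0.02,0.6,0.02],"roll":0,"claw":1.5}
    - {"slide":[0,0.3,0],"roll":0,"claw":1.5}
    - {"slide":[0,0,0],"roll":0,"claw":1.5}
    - {"slide":[0,0,0],"roll":0,"claw":1.5}

```text
time_s: 10.77
ee_pos: [0.5429, 0.0499, 0.1631]
ee_rot: [-1.593, 0.024, 0.206]
wrist_force: [0.4, -0.0, -0.2]
opening: 0.0209
```

```bash
python3 rel.py .5435 .05 .159
```

```text
pos [0.5429 0.0499 0.1631] rot [-1.593  0.024  0.206] F [ 0.38 -0.03 -0.2 ] t 10.7667 open 0.020865154307488767
slide cm [0.07 0.41 0.  ]
```

Call:
jog_arm:
  series:
    - {"slide":[0,0.1,0],"roll":0,"claw":1.5}
    - {"slide":[0,0.1,0],"roll":0,"claw":1.5}
    - {"slide":[0,0,0],"roll":0,"claw":1.5}

```text
time_s: 11.02
ee_pos: [0.5431, 0.0498, 0.1613]
ee_rot: [-1.593, 0.024, 0.205]
wrist_force: [-0.7, 0.2, -1.3]
opening: 0.0211
```

Call:
jog_arm:
  series:
    - {"slide":[0,0.1,0],"roll":0,"claw":1.5}
    - {"slide":[0,0,0],"roll":0,"claw":1.5}

```text
time_s: 11.18
ee_pos: [0.5434, 0.0498, 0.1608]
ee_rot: [-1.593, 0.023, 0.205]
wrist_force: [0.2, -0.1, -0.8]
opening: 0.021
```

Call:
jog_arm:
  series:
    - {"slide":[0,0.1,0],"roll":0,"claw":1.5}
    - {"slide":[0,0,0],"roll":0,"claw":1.5}

```text
time_s: 11.35
ee_pos: [0.5436, 0.0497, 0.16]
ee_rot: [-1.593, 0.022, 0.205]
wrist_force: [-0.4, 0.5, -1.3]
opening: 0.0212
```

Call:
jog_arm:
  series:
    - {"slide":[0,0.1,0],"roll":0,"claw":1.5}
    - {"slide":[0,0,0],"roll":0,"claw":1.5}

```text
time_s: 11.52
ee_pos: [0.5437, 0.0497, 0.1591]
ee_rot: [-1.593, 0.022, 0.205]
wrist_force: [-1.0, 0.5, -0.8]
opening: 0.0209
```

Call:
jog_arm:
  series:
    - {"slide":[0,0.1,0],"roll":0,"claw":1.5}
    - {"slide":[0,0,0],"roll":0,"claw":1.5}

```text
time_s: 11.68
ee_pos: [0.5439, 0.0497, 0.1584]
ee_rot: [-1.594, 0.021, 0.206]
wrist_force: [0.0, 0.5, 0.0]
opening: 0.0209
```

Call:
jog_arm:
  series:
    - {"slide":[0,0.1,0],"roll":0,"claw":1.5}
    - {"slide":[0,0,0],"roll":0,"claw":1.5}

```text
time_s: 11.85
ee_pos: [0.5442, 0.0496, 0.1584]
ee_rot: [-1.594, 0.021, 0.206]
wrist_force: [0.3, 0.1, -0.1]
opening: 0.0213
```

Call:
jog_arm:
  series:
    - {"slide":[0,0.1,0],"roll":0,"claw":1.5}
    - {"slide":[0,0,0],"roll":0,"claw":1.5}

```text
time_s: 12.02
ee_pos: [0.5444, 0.0496, 0.1583]
ee_rot: [-1.594, 0.02, 0.206]
wrist_force: [-0.7, 1.1, 1.4]
opening: 0.0209
```

```bash
python3 -c "
from h import *
for i in range(2):
    s=r.sense();print(s['wrist_force'],s['ee_pos'],s['joint_torque'])"
```

```text
[-0.67265848  1.06315878  1.43860619] [0.5443956  0.04956536 0.15831124] [-1.15340422e-01 -3.02891707e+01 -2.67813331e+01 -6.54911203e-02
 -2.99238889e-01  2.53307488e-03]
[-0.67265848  1.06315878  1.43860619] [0.5443956  0.04956536 0.15831124] [-1.15340422e-01 -3.02891707e+01 -2.67813331e+01 -6.54911203e-02
 -2.99238889e-01  2.53307488e-03]
```

Call:
jog_arm:
  series:
    - {"slide":[0,0.15,0],"roll":0,"claw":1.5}
    - {"slide":[0,0.15,0],"roll":0,"claw":1.5}

```text
time_s: 12.18
ee_pos: [0.5449, 0.0494, 0.1578]
ee_rot: [-1.594, 0.02, 0.206]
wrist_force: [-2.5, -0.1, 9.3]
opening: 0.021
```

Call:
jog_arm:
  series:
    - {"slide":[0,0.2,0],"roll":0,"claw":1.5}
    - {"slide":[0,0.2,0],"roll":0,"claw":1.5}

```text
time_s: 12.35
ee_pos: [0.5452, 0.0494, 0.1578]
ee_rot: [-1.594, 0.021, 0.206]
wrist_force: [-4.2, 0.6, 11.5]
opening: 0.0205
```

Rigid: 10 N gave no motion, so this is shelf (tip at slot position about −2 mm). I'll lift slightly and probe farther along.

Call:
jog_arm:
  series:
    - {"slide":[-0.1,-0.5,0],"roll":0,"claw":1.5}
    - {"slide":[-0.08,0,0.8],"roll":0,"claw":1.5}
    - {"slide":[0,0,0.8],"roll":0,"claw":1.5}
    - {"slide":[0,0,0],"roll":0,"claw":1.5}
    - {"slide":[0,0,0],"roll":0,"claw":1.5}

```text
time_s: 12.77
ee_pos: [0.5395, 0.0665, 0.1611]
ee_rot: [-1.594, 0.021, 0.206]
wrist_force: [0.6, 0.1, -1.6]
opening: 0.0209
```

```bash
cat > sl.py <<'E'
from rel import *
s=r.sense();R=Ro.from_euler('xyz',s['ee_rot']).as_matrix();R0=Ro.from_euler('xyz',[-1.596,.006,.291]).as_matrix()
# rod vertical at grasp, axis at TCP (approx (-.0003,.0005)); tip rel in tool
tip=s['ee_pos']+R@R0.T@np.array([-.0005,.0003,-.1034])
t=np.array([np.cos(.208),np.sin(.208)]);n=np.array([-t[1],t[0]]);D=tip[:2]-[.5407,.0508]
print('tip across %.1f along %.1f mm z %.1f'%(D@t*1e3,D@n*1e3,tip[2]*1e3),'rod axis',(R@R0.T)[:,2].round(3),'F',s['wrist_force'].round(1),s['ee_pos'].round(4),s['ee_rot'].round(3),s['time_s'])
E
python3 sl.py
```

```text
tip across 0.2 along 16.3 mm z 57.7 rod axis [0.015 0.001 1.   ] F [ 0.6  0.1 -1.6] [0.5395 0.0665 0.1611] [-1.594  0.021  0.206] 12.7667
```

Call:
jog_arm:
  series:
    - {"slide":[0,0.12,0],"roll":0,"claw":1.5}
    - {"slide":[0,0.12,0],"roll":0,"claw":1.5}
    - {"slide":[0,0.12,0],"roll":0,"claw":1.5}
    - {"slide":[0,0.12,0],"roll":0,"claw":1.5}

```text
time_s: 13.1
ee_pos: [0.5396, 0.0668, 0.1579]
ee_rot: [-1.594, 0.022, 0.207]
wrist_force: [-3.0, -0.3, 7.5]
opening: 0.0214
```

Call:
jog_arm:
  series:
    - {"slide":[0,0.15,0],"roll":0,"claw":1.5}
    - {"slide":[0,0.15,0],"roll":0,"claw":1.5}

```text
time_s: 13.27
ee_pos: [0.5398, 0.0667, 0.1579]
ee_rot: [-1.594, 0.023, 0.207]
wrist_force: [-3.0, 0.6, 7.9]
opening: 0.0208
```

Call:
jog_arm:
  series:
    - {"slide":[0,-0.5,0],"roll":0,"claw":1.5}
    - {"slide":[0,0,0.7],"roll":0,"claw":1.5}
    - {"slide":[0,0,0.6],"roll":0,"claw":1.5}
    - {"slide":[0,0,0],"roll":0,"claw":1.5}
    - {"slide":[0,0,0],"roll":0,"claw":1.5}

```text
time_s: 13.68
ee_pos: [0.5371, 0.0805, 0.1623]
ee_rot: [-1.594, 0.023, 0.206]
wrist_force: [-0.1, 0.1, 0.0]
opening: 0.0208
```

```bash
python3 sl.py
```

```text
tip across 0.4 along 30.4 mm z 58.9 rod axis [0.017 0.001 1.   ] F [-0.1  0.1  0. ] [0.5371 0.0805 0.1623] [-1.594  0.023  0.206] 13.6833
```

Call:
jog_arm:
  series:
    - {"slide":[0,0.15,0],"roll":0,"claw":1.5}
    - {"slide":[0,0.15,0],"roll":0,"claw":1.5}
    - {"slide":[0,0.12,0],"roll":0,"claw":1.5}
    - {"slide":[0,0.12,0],"roll":0,"claw":1.5}

```text
time_s: 14.02
ee_pos: [0.5372, 0.0806, 0.1579]
ee_rot: [-1.594, 0.024, 0.207]
wrist_force: [-1.9, 0.3, 7.4]
opening: 0.0206
```

Call:
jog_arm:
  series:
    - {"slide":[0,0.15,0],"roll":0,"claw":1.5}
    - {"slide":[0,0.15,0],"roll":0,"claw":1.5}

```text
time_s: 14.18
ee_pos: [0.5374, 0.0805, 0.1579]
ee_rot: [-1.594, 0.025, 0.206]
wrist_force: [-2.4, -0.8, 7.2]
opening: 0.0212
```

Call:
jog_arm:
  series:
    - {"slide":[0,-0.5,0],"roll":0,"claw":1.5}
    - {"slide":[0,0,-1.1],"roll":0,"claw":1.5}
    - {"slide":[0,0,-1.1],"roll":0,"claw":1.5}
    - {"slide":[0,0,-1.1],"roll":0,"claw":1.5}
    - {"slide":[0,0,-1.0],"roll":0,"claw":1.5}
    - {"slide":[0,0,0],"roll":0,"claw":1.5}
    - {"slide":[0,0,0],"roll":0,"claw":1.5}

```text
time_s: 14.77
ee_pos: [0.5473, 0.0324, 0.1632]
ee_rot: [-1.594, 0.025, 0.204]
wrist_force: [-0.2, 0.7, 0.1]
opening: 0.0203
```

```bash
python3 sl.py
```

```text
tip across 0.3 along -18.8 mm z 59.9 rod axis [0.019 0.002 1.   ] F [-0.2  0.7  0.1] [0.5473 0.0324 0.1632] [-1.594  0.025  0.204] 14.7667
```

Call:
jog_arm:
  series:
    - {"slide":[0,0.18,0],"roll":0,"claw":1.5}
    - {"slide":[0,0.18,0],"roll":0,"claw":1.5}
    - {"slide":[0,0.12,0],"roll":0,"claw":1.5}
    - {"slide":[0,0.12,0],"roll":0,"claw":1.5}

```text
time_s: 15.1
ee_pos: [0.5473, 0.0317, 0.1571]
ee_rot: [-1.595, 0.025, 0.204]
wrist_force: [-0.3, -0.3, 3.5]
opening: 0.0208
```

Call:
jog_arm:
  series:
    - {"slide":[0,0.15,0],"roll":0,"claw":1.5}
    - {"slide":[0,0.15,0],"roll":0,"claw":1.5}

```text
time_s: 15.27
ee_pos: [0.5476, 0.0319, 0.1556]
ee_rot: [-1.595, 0.025, 0.205]
wrist_force: [-0.4, -0.4, 4.9]
opening: 0.0212
```

It gives here: z has sunk below the shelf level with only about 5 N. I'll continue gently.

Call:
jog_arm:
  series:
    - {"slide":[-0.02,0.17,0],"roll":0,"claw":1.5}
    - {"slide":[-0.02,0.17,0],"roll":0,"claw":1.5}
    - {"slide":[0,0.17,0],"roll":0,"claw":1.5}

```text
time_s: 15.52
ee_pos: [0.548, 0.0327, 0.1535]
ee_rot: [-1.596, 0.023, 0.206]
wrist_force: [-2.0, 0.5, 4.4]
opening: 0.0211
```

Call:
jog_arm:
  series:
    - {"slide":[0,0.17,0],"roll":0,"claw":1.5}
    - {"slide":[0,0.17,0],"roll":0,"claw":1.5}

```text
time_s: 15.68
ee_pos: [0.5481, 0.0329, 0.1513]
ee_rot: [-1.596, 0.023, 0.207]
wrist_force: [-1.3, -0.5, 5.0]
opening: 0.0208
```

```bash
python3 sl.py; python3 - <<'E'
from h import *
p,d,c=snap('top','t9')
cv2.imwrite('pics/t9c.png',cv2.resize(p[155:275,250:370],None,fx=4,fy=4,interpolation=cv2.INTER_CUBIC)[:,:,::-1])
E
```

```text
tip across 1.3 along -18.6 mm z 48.0 rod axis [0.017 0.004 1.   ] F [-1.3 -0.5  5. ] [0.5481 0.0329 0.1513] [-1.596  0.023  0.207] 15.6833
```

View pics/t9c.png

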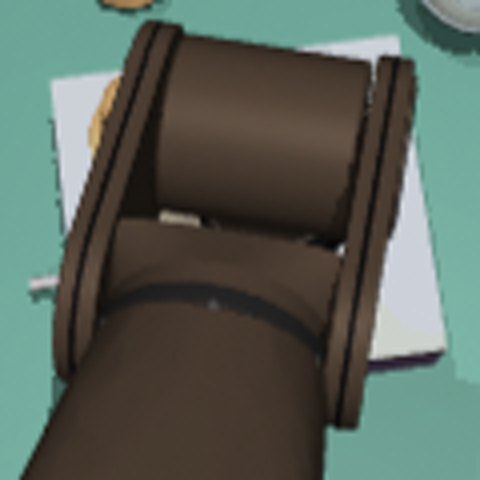

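Call:
jog_arm:
  series:
    - {"slide":[-0.08,0.15,0],"roll":0,"claw":1.5}
    - {"slide":[-0.03,0.15,0],"roll":0,"claw":1.5}

```text
time_s: 15.9
ee_pos: [0.5477, 0.0329, 0.1485]
ee_rot: [-1.596, 0.021, 0.207]
wrist_force: [-0.6, 0.1, 2.6]
opening: 0.021
```

Call:
jog_arm:
  series:
    - {"slide":[0,0.15,0],"roll":0,"claw":1.5}

```text
time_s: 15.98
ee_pos: [0.5478, 0.0329, 0.147]
ee_rot: [-1.596, 0.02, 0.207]
wrist_force: [-1.9, -0.4, 5.5]
opening: 0.0209
```

```bash
python3 sl.py; python3 - <<'E'
from h import *
snap('wrist','w10')
E
```

```text
tip across 1.4 along -18.6 mm z 43.6 rod axis [0.014 0.003 1.   ] F [-1.9 -0.4  5.5] [0.5478 0.0329 0.147 ] [-1.596  0.02   0.207] 15.9833
```

View pics/w10.png

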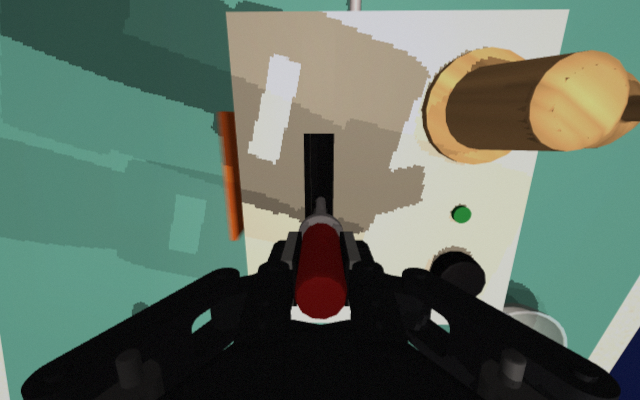

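Call:
jog_arm:
  series:
    - {"slide":[0,0,0],"roll":0,"claw":1.5}
    - {"slide":[0,0,0],"roll":0,"claw":1.5}

```text
time_s: 16.2
ee_pos: [0.5478, 0.0329, 0.1468]
ee_rot: [-1.596, 0.02, 0.207]
wrist_force: [-1.6, -0.5, 4.9]
opening: 0.0208
```

```bash
cat > sled.py <<'E'
from h import *
import sys
def sled(z,h=None):
    p,d=z['p'],z['d'];P=cloud(d,z);hsv=cv2.cvtColor(p,cv2.COLOR_RGB2HSV)
    m=(hsv[...,0]>4)&(hsv[...,0]<20)&(hsv[...,1]>190)&(d>.1)
    t=np.array([np.cos(.208),np.sin(.208)]);n=np.array([-t[1],t[0]]);D=P[...,:2]-[.5407,.0508]
    a,b=D@t,D@n
    m&=(abs(b)<.06)&(a<-.03)&(a>-.14)&(P[...,2]>0)
    q=a[m]; print(m.sum(),'sled front distance from winder front: max protrusion mm',(-.055-np.percentile(q,[2,50]))*1e3,'z',P[m][:,2].max())
if __name__=='__main__':
    for f in sys.argv[1:]: sled(np.load('pics/%s.npz'%f))
E
python3 -c "
from h import *
snap('wrist','w11')"; python3 sled.py w1 w5 w8 w10 w11; python3 sl.py
```

```text
629 sled front distance from winder front: max protrusion mm [7.68675043 7.1775119 ] z 0.0594291124293747
134 sled front distance from winder front: max protrusion mm [6.46313617 5.55598532] z 0.26141267645360255
1 sled front distance from winder front: max protrusion mm [-12.93976989 -12.93976989] z 0.24615909503554026
1383 sled front distance from winder front: max protrusion mm [21.50237575 20.65383964] z 0.054722439603935025
2911 sled front distance from winder front: max protrusion mm [44.73317458 40.02085567] z 0.05575487546777749
tip across 1.4 along -18.6 mm z 43.5 rod axis [0.014 0.003 1.   ] F [-1.3 -0.8  5.3] [0.5478 0.0329 0.1468] [-1.596  0.02   0.207] 16.25
```

The sled has sprung: protrusion went from about 7 mm to about 45 mm in view. Now I'll withdraw the rod upward.

Call:
jog_arm:
  series:
    - {"slide":[-0.1,-0.5,0],"roll":0,"claw":1.5}
    - {"slide":[-0.02,-0.8,-0.02],"roll":0,"claw":1.5}
    - {"slide":[-0.02,-0.8,-0.02],"roll":0,"claw":1.5}
    - {"slide":[-0.02,-0.8,-0.02],"roll":0,"claw":1.5}
    - {"slide":[0,0,0],"roll":0,"claw":1.5}

```text
time_s: 16.67
ee_pos: [0.5466, 0.0329, 0.1765]
ee_rot: [-1.596, 0.019, 0.207]
wrist_force: [-0.3, 1.0, -0.7]
opening: 0.0205
```

```bash
python3 sl.py
```

```text
tip across 0.3 along -18.2 mm z 73.1 rod axis [0.013 0.002 1.   ] F [-0.3  1.  -0.7] [0.5466 0.0329 0.1765] [-1.596  0.019  0.207] 16.6667
```

Call:
jog_arm:
  series:
    - {"slide":[-0.02,-1,-0.02],"roll":0,"claw":1.5}
    - {"slide":[-0.02,-1,-0.02],"roll":0,"claw":1.5}
    - {"slide":[-0.02,-1,-0.02],"roll":0,"claw":1.5}
    - {"slide":[-0.02,-1,-0.02],"roll":0,"claw":1.5}
    - {"slide":[-0.02,-1.3,-0.02],"roll":0,"claw":1.5}
    - {"slide":[-0.02,-1.3,-0.02],"roll":0,"claw":1.5}
    - {"slide":[0,-1,0],"roll":0,"claw":1.5}
    - {"slide":[0,0,0],"roll":-2.4,"claw":1.5}
    - {"slide":[0,0,0],"roll":-2.4,"claw":1.5}
    - {"slide":[0,0,0],"roll":0,"claw":1.5}

```text
time_s: 17.5
ee_pos: [0.5464, 0.0338, 0.2631]
ee_rot: [-1.594, 0.02, 0.294]
wrist_force: [-0.2, -0.3, -0.0]
opening: 0.0211
```

```bash
python3 rel.py .4505 -.2622 .25; python3 -c "
from h import *
snap('wrist','w12')"; python3 sled.py w12
```

```text
pos [0.5464 0.0338 0.2631] rot [-1.594  0.02   0.294] F [-0.19 -0.26 -0.04] t 17.5 open 0.021074532597634914
slide cm [-17.73   2.26 -25.5 ]
1327 sled front distance from winder front: max protrusion mm [44.68662871 39.82365014] z 0.308105204093574
```

View pics/w12.png

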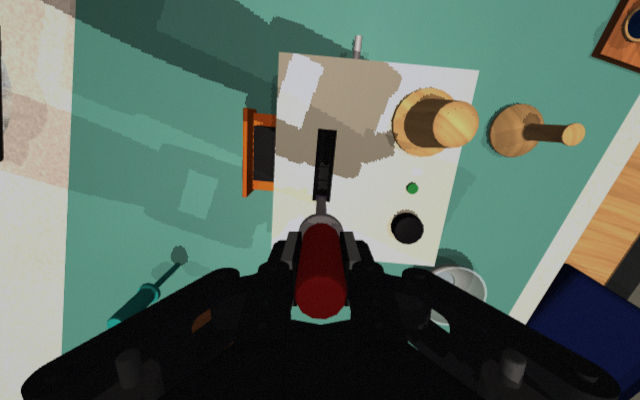

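Call:
jog_arm:
  series:
    - {"slide":[-1.9,0,-2.75],"roll":0,"claw":1.5}
    - {"slide":[-1.9,0,-2.75],"roll":0,"claw":1.5}
    - {"slide":[-1.9,0,-2.75],"roll":0,"claw":1.5}
    - {"slide":[-1.9,0,-2.75],"roll":0,"claw":1.5}
    - {"slide":[-1.9,0,-2.75],"roll":0,"claw":1.5}
    - {"slide":[-1.9,0,-2.75],"roll":0,"claw":1.5}
    - {"slide":[-1.9,0,-2.75],"roll":0,"claw":1.5}
    - {"slide":[-1.9,0,-2.75],"roll":0,"claw":1.5}
    - {"slide":[0,0,0],"roll":0,"claw":1.5}
    - {"slide":[0,0,0],"roll":0,"claw":1.5}

```text
time_s: 18.38
ee_pos: [0.4593, -0.2295, 0.272]
ee_rot: [-1.593, 0.02, 0.286]
wrist_force: [0.9, 1.1, -0.7]
opening: 0.021
```

```bash
python3 rel.py .4505 -.2622 .25
```

```text
pos [ 0.4593 -0.2295  0.272 ] rot [-1.593  0.02   0.286] F [ 0.91  1.08 -0.68] t 18.3833 open 0.02098549327795987
slide cm [-1.73  2.3  -2.84]
```

Call:
jog_arm:
  series:
    - {"slide":[-0.8,0.8,-1.4],"roll":0,"claw":1.5}
    - {"slide":[-0.8,0.8,-1.4],"roll":0,"claw":1.5}
    - {"slide":[0,0.8,0],"roll":0,"claw":1.5}
    - {"slide":[0,0.8,0],"roll":0,"claw":1.5}
    - {"slide":[0,0,0],"roll":0,"claw":1.5}
    - {"slide":[0,0,0],"roll":0,"claw":1.5}

```text
time_s: 18.88
ee_pos: [0.4527, -0.2581, 0.2393]
ee_rot: [-1.59, 0.019, 0.287]
wrist_force: [0.3, -0.3, -0.5]
opening: 0.0208
```

```bash
python3 rel.py .452 -.2618 .21; cat > tip.py <<'E'
from h import *
import sys
f=sys.argv[1]
p,d,c=snap('wrist',f)
cv2.imwrite('pics/%sc.png'%f,cv2.resize(p[130:270,230:410],None,fx=4,fy=4,interpolation=cv2.INTER_CUBIC)[:,:,::-1])
P=cloud(d,c)
for v in range(190,216,3): print(v,[ (u,P[v,u].round(4).tolist()) for u in (318,321,324)])
E
python3 tip.py w13
```

```text
pos [ 0.4527 -0.2581  0.2393] rot [-1.59   0.019  0.287] F [ 0.35 -0.31 -0.55] t 18.8833 open 0.02081537678584259
slide cm [-0.12  2.94 -0.28]
190 [(318, [0.4488, -0.2692, 0.0605]), (321, [0.4521, -0.268, 0.0612]), (324, [0.4553, -0.2668, 0.0621])]
193 [(318, [0.4491, -0.2691, 0.0741]), (321, [0.4523, -0.268, 0.0747]), (324, [0.4554, -0.2668, 0.0755])]
196 [(318, [0.4496, -0.2699, 0.0831]), (321, [0.4493, -0.2545, 0.1375]), (324, [0.4558, -0.2681, 0.0829])]
199 [(318, [0.4472, -0.2556, 0.1453]), (321, [0.4495, -0.2545, 0.1467]), (324, [0.4521, -0.2545, 0.1442])]
202 [(318, [0.4474, -0.2557, 0.1538]), (321, [0.4496, -0.2544, 0.1558]), (324, [0.4522, -0.2547, 0.1522])]
205 [(318, [0.4476, -0.2558, 0.1615]), (321, [0.4497, -0.2543, 0.164]), (324, [0.4522, -0.2545, 0.1611])]
208 [(318, [0.4479, -0.2561, 0.1679]), (321, [0.4499, -0.2545, 0.1708]), (324, [0.4522, -0.2546, 0.1685])]
211 [(318, [0.448, -0.2557, 0.1762]), (321, [0.45, -0.2545, 0.1779]), (324, [0.4523, -0.2545, 0.1761])]
214 [(318, [0.446, -0.2455, 0.213]), (321, [0.4478, -0.245, 0.2128]), (324, [0.4496, -0.2449, 0.2116])]
```

View pics/w13c.png

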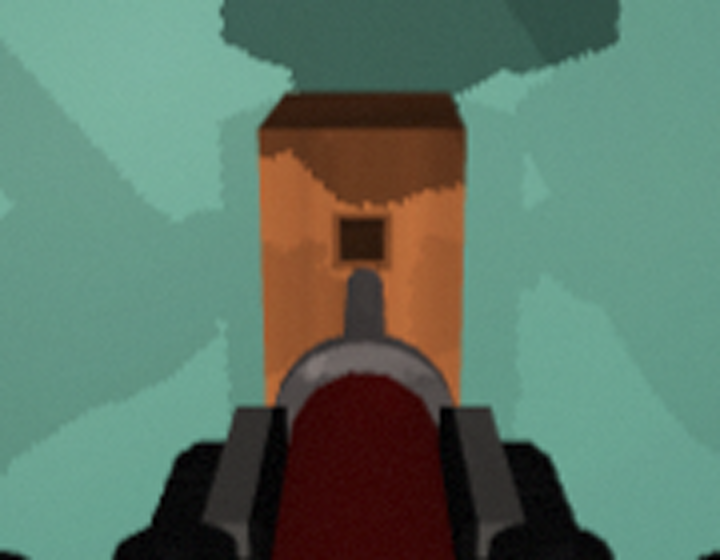

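```bash
python3 - <<'E'
from h import *
c=np.load('pics/w13.npz');p=c['p']
o=-c['R'].T@c['t']
def pl(u,v,h=.085):
    q=c['R'].T@np.linalg.inv(c['mtx'])@np.array([u,v,1.]);return o+q*(h-o[2])/q[2]
a=[pl(230+x/4,130+y/4) for x,y in [(339,217),(386,217),(339,263),(386,263)]]
for b in a: print(b.round(4))
m=sum(a)/4;print('hole',m);D=m[:2]-[.4505,-.2583];y=.287
print('dx tool x,z mm',D@[np.cos(y),np.sin(y)]*1e3,D@[-np.sin(y),np.cos(y)]*1e3)
E
```

```text
[ 0.4427 -0.2581  0.085 ]
[ 0.4545 -0.2546  0.085 ]
[ 0.4461 -0.2702  0.085 ]
[ 0.4581 -0.2666  0.085 ]
hole [ 0.45036549 -0.26235561  0.085     ]
dx tool x,z mm -1.2770578069286493 -3.8516461819294805
```

Call:
jog_arm:
  series:
    - {"slide":[-0.12,0,-0.38],"roll":0,"claw":1.5}
    - {"slide":[0.01,0.7,0.01],"roll":0,"claw":1.5}
    - {"slide":[0.01,0.7,0.01],"roll":0,"claw":1.5}
    - {"slide":[0.01,0.7,0.01],"roll":0,"claw":1.5}
    - {"slide":[0.01,0.7,0.01],"roll":0,"claw":1.5}
    - {"slide":[0,0.5,0],"roll":0,"claw":1.5}
    - {"slide":[0,0,0],"roll":0,"claw":1.5}
    - {"slide":[0,0,0],"roll":0,"claw":1.5}

```text
time_s: 19.6
ee_pos: [0.4534, -0.2605, 0.2033]
ee_rot: [-1.59, 0.019, 0.29]
wrist_force: [0.2, -0.1, -0.6]
opening: 0.0208
```

```bash
python3 rel.py .4515 -.262 .1137; python3 tip.py w14
```

```text
pos [ 0.4534 -0.2605  0.2033] rot [-1.59   0.019  0.29 ] F [ 0.19 -0.13 -0.62] t 19.6 open 0.020760854709679786
slide cm [-0.06  8.97  0.09]
190 [(318, [0.4491, -0.2693, 0.034]), (321, [0.4522, -0.2678, 0.0361]), (324, [0.4554, -0.2667, 0.0366])]
193 [(318, [0.4494, -0.2689, 0.0483]), (321, [0.4525, -0.2682, 0.0475]), (324, [0.4555, -0.267, 0.0484])]
196 [(318, [0.4497, -0.2686, 0.0611]), (321, [0.4501, -0.2572, 0.1006]), (324, [0.4556, -0.267, 0.0605])]
199 [(318, [0.4479, -0.2582, 0.109]), (321, [0.4501, -0.2568, 0.1115]), (324, [0.4528, -0.257, 0.1081])]
202 [(318, [0.4481, -0.2581, 0.1179]), (321, [0.4502, -0.2566, 0.1205]), (324, [0.4529, -0.2571, 0.1163])]
205 [(318, [0.4483, -0.258, 0.1262]), (321, [0.4505, -0.257, 0.1273]), (324, [0.4529, -0.257, 0.1249])]
208 [(318, [0.4485, -0.2581, 0.1335]), (321, [0.4505, -0.2568, 0.1353]), (324, [0.4529, -0.2569, 0.1329])]
211 [(318, [0.4488, -0.2584, 0.1394]), (321, [0.4507, -0.257, 0.1417]), (324, [0.453, -0.257, 0.1398])]
214 [(318, [0.4467, -0.2479, 0.1772]), (321, [0.4353, -0.1953, 0.3323]), (324, [0.4502, -0.2471, 0.1764])]
```

View pics/w14c.png

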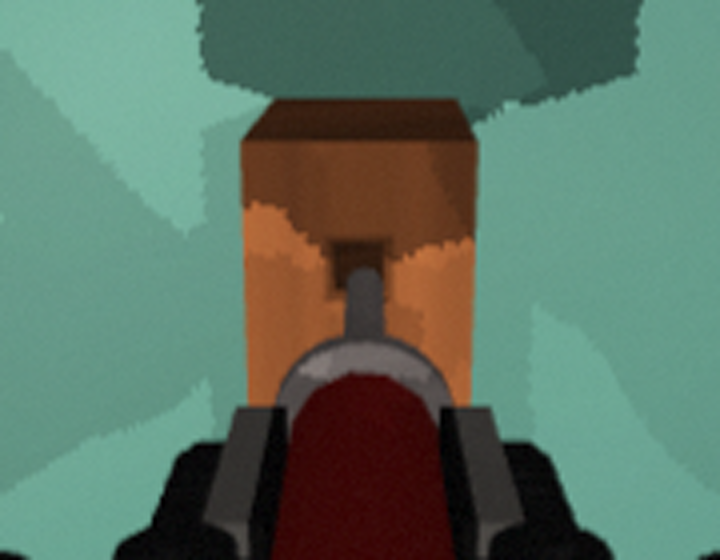

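Call:
jog_arm:
  series:
    - {"slide":[-0.13,0,-0.14],"roll":0,"claw":1.5}
    - {"slide":[0,0.5,0.01],"roll":0,"claw":1.5}
    - {"slide":[0,0.4,0.01],"roll":0,"claw":1.5}
    - {"slide":[0,0,0],"roll":0,"claw":1.5}
    - {"slide":[0,0,0],"roll":0,"claw":1.5}

```text
time_s: 20.07
ee_pos: [0.4527, -0.2631, 0.1946]
ee_rot: [-1.592, 0.017, 0.289]
wrist_force: [-0.2, 0.4, -0.7]
opening: 0.0209
```

```bash
python3 rel.py .4515 -.262 .1137; python3 tip.py w15
```

```text
pos [ 0.4527 -0.2631  0.1946] rot [-1.592  0.017  0.289] F [-0.25  0.35 -0.67] t 20.0667 open 0.020878921453916493
slide cm [0.06 8.08 0.31]
190 [(318, [0.4481, -0.2692, 0.0366]), (321, [0.4512, -0.2683, 0.0365]), (324, [0.4542, -0.267, 0.0379])]
193 [(318, [0.4484, -0.2692, 0.0487]), (321, [0.4514, -0.2684, 0.0485]), (324, [0.4543, -0.2673, 0.0493])]
196 [(318, [0.4486, -0.2687, 0.0619]), (321, [0.4494, -0.2596, 0.0928]), (324, [0.4543, -0.2671, 0.0617])]
199 [(318, [0.4473, -0.2612, 0.0991]), (321, [0.4495, -0.2594, 0.1027]), (324, [0.4522, -0.2598, 0.0987])]
202 [(318, [0.4475, -0.2609, 0.1087]), (321, [0.4498, -0.2598, 0.1099]), (324, [0.4523, -0.2598, 0.1074])]
205 [(318, [0.4477, -0.2608, 0.1168]), (321, [0.4498, -0.2595, 0.1189]), (324, [0.4522, -0.2595, 0.1166])]
208 [(318, [0.4479, -0.2608, 0.1245]), (321, [0.45, -0.2597, 0.1259]), (324, [0.4523, -0.2598, 0.1233])]
211 [(318, [0.4481, -0.2608, 0.1314]), (321, [0.4501, -0.2598, 0.1324]), (324, [0.4523, -0.2595, 0.1314])]
214 [(318, [0.446, -0.2504, 0.1683]), (321, [0.4477, -0.2501, 0.1679]), (324, [0.4494, -0.2495, 0.1681])]
```

View pics/w15c.png

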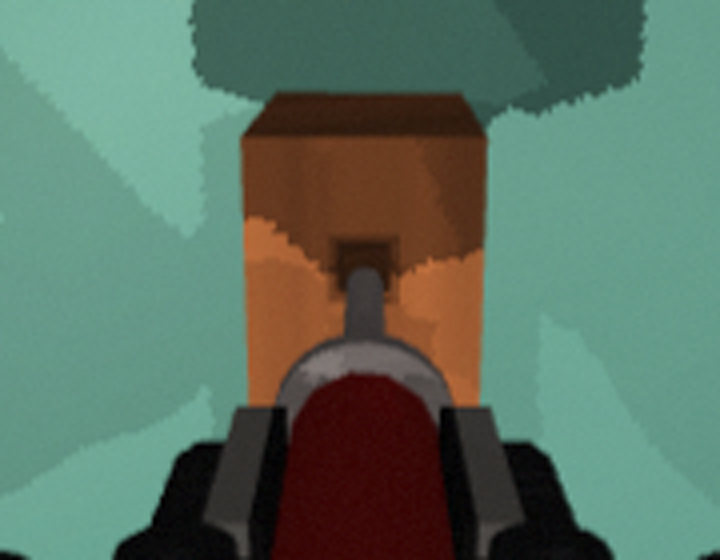

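Call:
jog_arm:
  series:
    - {"slide":[0,0.3,0.09],"roll":0,"claw":1.5}
    - {"slide":[0.01,0.4,0.01],"roll":0,"claw":1.5}
    - {"slide":[0.01,0.4,0.01],"roll":0,"claw":1.5}
    - {"slide":[0,0,0],"roll":0,"claw":1.5}
    - {"slide":[0,0,0],"roll":0,"claw":1.5}

```text
time_s: 20.53
ee_pos: [0.4525, -0.2621, 0.1826]
ee_rot: [-1.593, 0.017, 0.289]
wrist_force: [-0.8, 1.0, -0.1]
opening: 0.0209
```

```bash
python3 rel.py .4515 -.262 .1137; python3 tip.py w16
```

```text
pos [ 0.4525 -0.2621  0.1826] rot [-1.593  0.017  0.289] F [-0.8   1.04 -0.12] t 20.5333 open 0.020907181920960874
slide cm [0.03 6.89 0.19]
190 [(318, [0.4451, -0.2534, 0.0841]), (321, [0.4477, -0.253, 0.0828]), (324, [0.4501, -0.2522, 0.0832])]
193 [(318, [0.446, -0.2564, 0.0826]), (321, [0.4484, -0.2556, 0.0825]), (324, [0.4509, -0.255, 0.0821])]
196 [(318, [0.4487, -0.2689, 0.046]), (321, [0.4493, -0.2587, 0.0805]), (324, [0.4545, -0.2674, 0.045])]
199 [(318, [0.4471, -0.2596, 0.0892]), (321, [0.4494, -0.2586, 0.0902]), (324, [0.4521, -0.2587, 0.0872])]
202 [(318, [0.4473, -0.2598, 0.0973]), (321, [0.4494, -0.2582, 0.1004]), (324, [0.4521, -0.2588, 0.0958])]
205 [(318, [0.4475, -0.2596, 0.1059]), (321, [0.4496, -0.2584, 0.1074]), (324, [0.4521, -0.2588, 0.1039])]
208 [(318, [0.4478, -0.2602, 0.1113]), (321, [0.4497, -0.2584, 0.1148]), (324, [0.4522, -0.2589, 0.1112])]
211 [(318, [0.448, -0.26, 0.1189]), (321, [0.4498, -0.2585, 0.1217]), (324, [0.4522, -0.2587, 0.1189])]
214 [(318, [0.4459, -0.2498, 0.1555]), (321, [0.4476, -0.2493, 0.1554]), (324, [0.4494, -0.2489, 0.1549])]
```

View pics/w16c.png

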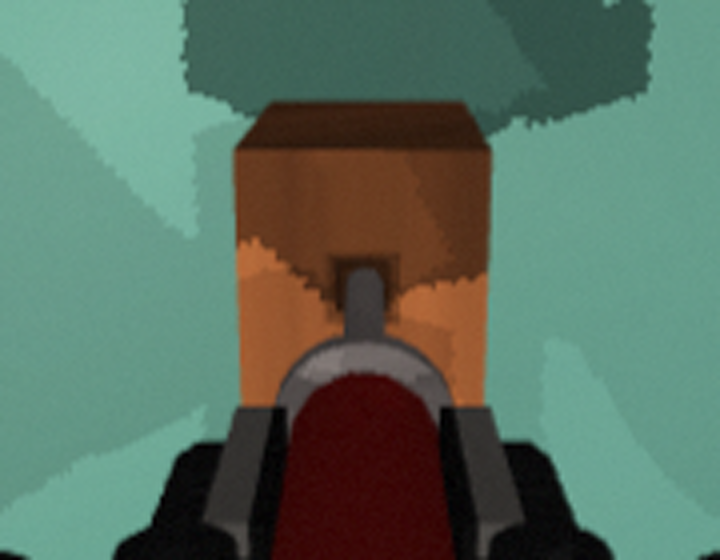

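Call:
jog_arm:
  series:
    - {"slide":[0,0.6,0.015],"roll":0,"claw":1.5}
    - {"slide":[0,0.6,0.015],"roll":0,"claw":1.5}
    - {"slide":[0,0.6,0.015],"roll":0,"claw":1.5}
    - {"slide":[0,0,0],"roll":0,"claw":1.5}

```text
time_s: 20.92
ee_pos: [0.4522, -0.2622, 0.1631]
ee_rot: [-1.593, 0.017, 0.29]
wrist_force: [0.4, 0.6, -0.9]
opening: 0.021
```

```bash
python3 rel.py .4515 -.262 .1137
```

```text
pos [ 0.4522 -0.2622  0.1631] rot [-1.593  0.017  0.29 ] F [ 0.42  0.59 -0.93] t 20.9167 open 0.02104413198581064
slide cm [0.02 4.94 0.15]
```

Call:
jog_arm:
  series:
    - {"slide":[0,0.6,0.015],"roll":0,"claw":1.5}
    - {"slide":[0,0.6,0.015],"roll":0,"claw":1.5}
    - {"slide":[0,0.6,0.015],"roll":0,"claw":1.5}
    - {"slide":[0,0.6,0.015],"roll":0,"claw":1.5}
    - {"slide":[0,0.6,0.015],"roll":0,"claw":1.5}
    - {"slide":[0,0.6,0.015],"roll":0,"claw":1.5}
    - {"slide":[0,0,0],"roll":0,"claw":1.5}

```text
time_s: 21.5
ee_pos: [0.451, -0.2619, 0.1221]
ee_rot: [-1.591, 0.018, 0.289]
wrist_force: [0.2, -0.1, -1.1]
opening: 0.0207
```

```bash
python3 rel.py .4515 -.262 .1137
```

```text
pos [ 0.451  -0.2619  0.1221] rot [-1.591  0.018  0.289] F [ 0.19 -0.09 -1.14] t 21.5 open 0.02066764265869852
slide cm [ 0.06  0.84 -0.01]
```

Call:
jog_arm:
  series:
    - {"slide":[0.02,0.3,0],"roll":0,"claw":1.5}
    - {"slide":[0,0.2,0],"roll":0,"claw":1.5}
    - {"slide":[0,0.1,0],"roll":0,"claw":1.5}

```text
time_s: 21.75
ee_pos: [0.4513, -0.2621, 0.1154]
ee_rot: [-1.591, 0.018, 0.289]
wrist_force: [0.2, -0.0, 0.1]
opening: 0.0209
```

Call:
jog_arm:
  series:
    - {"slide":[0,0.1,0],"roll":0,"claw":1.5}
    - {"slide":[0,0.1,0],"roll":0,"claw":1.5}

```text
time_s: 21.92
ee_pos: [0.4515, -0.2623, 0.1137]
ee_rot: [-1.592, 0.018, 0.289]
wrist_force: [-2.4, 1.2, 6.3]
opening: 0.0209
```

Call:
jog_arm:
  series:
    - {"slide":[0,0.1,0],"roll":0,"claw":1.5}
    - {"slide":[0,0.1,0],"roll":0,"claw":1.5}

```text
time_s: 22.08
ee_pos: [0.4517, -0.2626, 0.1138]
ee_rot: [-1.592, 0.018, 0.29]
wrist_force: [-2.3, 1.1, 3.9]
opening: 0.0209
```

Collar seated at the same height as at pickup (0.1137). I'll release.

Call:
jog_arm:
  series:
    - {"slide":[0,0,0],"roll":0,"claw":2.4}
    - {"slide":[0,0,0],"roll":0,"claw":3}
    - {"slide":[0,0,0],"roll":0,"claw":5}
    - {"slide":[0,0,0],"roll":0,"claw":8}
    - {"slide":[0,0,0],"roll":0,"claw":8}
    - {"slide":[0,0,0],"roll":0,"claw":8}
    - {"slide":[0,0,0],"roll":0,"claw":8}
    - {"slide":[0,0,0],"roll":0,"claw":8}

```text
time_s: 22.75
ee_pos: [0.4525, -0.2632, 0.1141]
ee_rot: [-1.595, 0.016, 0.29]
wrist_force: [0.1, 0.1, -0.5]
opening: 0.08
```

```bash
python3 rel.py .4517 -.2626 .2138; python3 tip.py w17 >/dev/null
```

```text
pos [ 0.4525 -0.2632  0.1141] rot [-1.595  0.016  0.29 ] F [ 0.14  0.14 -0.46] t 22.75 open 0.07995100127730462
slide cm [-0.22 -9.96 -0.15]
```

View pics/w17.png

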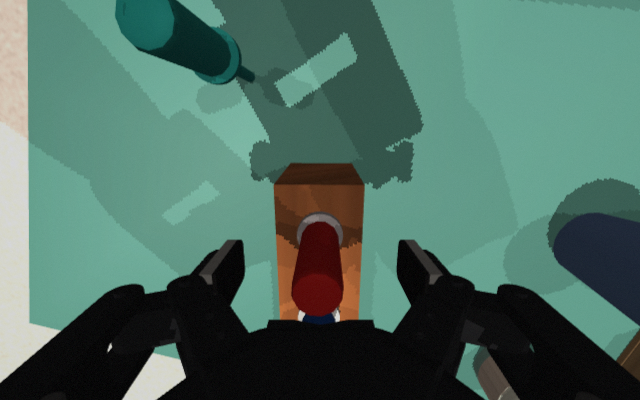

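Rod seated (collar at (320,230)), with the jaws open clear of it. I'll retreat upwards, then off towards −x/+y.

Call:
jog_arm:
  series:
    - {"slide":[0,-1,-0.02],"roll":0,"claw":8}
    - {"slide":[0,-1,-0.02],"roll":0,"claw":8}
    - {"slide":[0,-1.5,-0.02],"roll":0,"claw":8}
    - {"slide":[0,-1.5,-0.02],"roll":0,"claw":8}
    - {"slide":[0,-1.5,-0.02],"roll":0,"claw":8}
    - {"slide":[0,-2,-0.02],"roll":0,"claw":8}
    - {"slide":[0,-2,0],"roll":0,"claw":8}
    - {"slide":[0,-2,0],"roll":0,"claw":8}
    - {"slide":[0,-2,2],"roll":0,"claw":8}
    - {"slide":[0,0,3],"roll":0,"claw":8}
    - {"slide":[0,0,3],"roll":0,"claw":8}
    - {"slide":[0,0,0],"roll":0,"claw":8}
    - {"slide":[0,0,0],"roll":0,"claw":8}

```text
time_s: 23.88
ee_pos: [0.4318, -0.1824, 0.2793]
ee_rot: [-1.607, 0.006, 0.288]
wrist_force: [0.5, 0.0, -0.4]
opening: 0.0801
```

```bash
python3 - <<'E'
from h import *
p,d,c=snap('wrist','w18');snap('scene','s18');snap('top','t18')
m,P=redrod(p,d,c,(250,120,400,330)); q=P[m&(d>0.1)];q=q[q[:,2]<.2]
zt=np.percentile(q[:,2],98);t=q[abs(q[:,2]-zt)<.004];print(zt,cv2.minEnclosingCircle(t[:,:2].astype(np.float32)),len(t))
print(r.sense()['ee_pos'],r.sense()['time_s'])
E
python3 sled.py w18 t18
```

```text
0.14939208984342867 ((0.4506351947784424, -0.2624633014202118), 0.010724589228630066) 272
[ 0.43193097 -0.18343811  0.27819316] 24.0333
1024 sled front distance from winder front: max protrusion mm [46.0235733  40.47446024] z 0.05569878081196288
161 sled front distance from winder front: max protrusion mm [45.49453297 38.60899063] z 0.05898801884416229
```

View pics/w18.png

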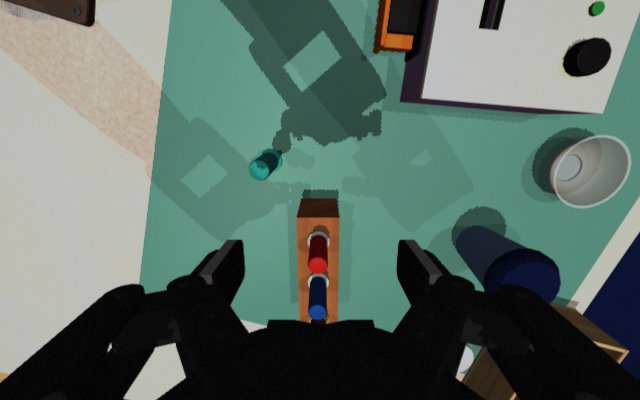

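View pics/s18.png

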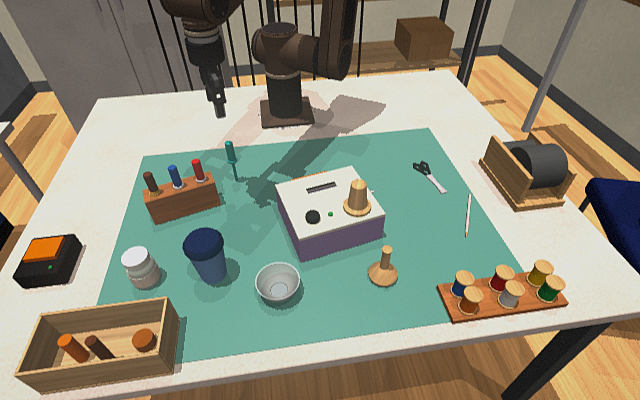

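View pics/t18.png

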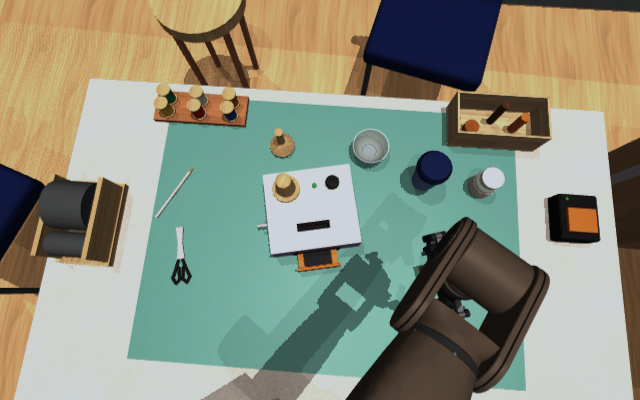

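Rod top is at z 0.149, the same as before pickup, and its axis is on the hole. The sled is out at (318,260) in the top view. Bystanders are unmoved and the arm is clear, so I'll hand in.

```bash
python3 -c "
from h import *
print(r.finish_job())"
```

```text
the job is handed in; nothing more can be done
None
```

The job is done and handed in at about 24 s: the sled is out, the rod is back in its own hole in the stand, and nothing else looks disturbed.

- **Finding the tab:** I took the red rod from the stand and probed the slot. It was rigid at about −2, +16 and +30 mm along the slot. Readings there stayed at or below about 12 N, roughly half of what breaks the shelf. It gave at about −19 mm with about 5 N, and I pressed about 11 mm in.
- **Sled:** its front reads about 45 mm out against about 7 mm before, so it moved some 38 mm.
- **Rod:** its top is at z 0.149 m, as before pickup, and its axis is within 1 mm of the hole. It met the stand at the same gripper height as when I picked it up.
- **Other things:** in the last pictures the turquoise look-alike and the other objects look unmoved. The arm hid part of the stand in the top view, but the scene and wrist views show the stand.

No final check failed. During the slow probing and descents the gripper drifted a few millimetres sideways, and I corrected it each time before continuing.

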